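# Pile material samples in the empty bay of the sample crate

## Task

One bay of the plywood sample crate is empty under its grey drop-floor; the other two have stock hidden below: feel for the empty one by pressing gently on the floors, without forcing a blocked one, and push the empty bay's floor fully down. Then pile the three samples flat in that bay, marble at the bottom, terracotta on it and timber on top, squarely in line with the bay, their edges flush with one another and their ends snug against the red stop rail. Leave the other things on the table where they are.

Things in the scene. Friction and masses are not known exactly. Their poses are not given: they have to be found in the camera images.
- crate: fixed plywood sample crate on the table, 136 (x) x 342 (y) x 60 mm, three bays side by side along y. Origin: centre of its underside; x across it away from the robot, y along the row of bays to the left. The wall on the robot's side (-x) carries a red stop rail, 74 mm high; its inner face is the plane x = -62 mm. The other walls are 6 mm thick and 60 mm high. Each bay is 124 (x) x 106 (y) mm inside; bay centres at y = +112, 0 and -112 mm
- bay_left (a point): centre of the top face of the left bay's grey drop-floor (black dot), a rigid plate 120 x 102 mm that fills the bay, at the start level with the 60 mm walls. It only slides straight down, held by friction: it yields to about 6 N and stays where it is left. In the empty bay it goes down 28 mm to a dead stop (top then 32 mm above the table); over stock it gives 4 mm and then is blocked. From outside the bays look alike
- bay_mid (a point): centre of the top face of the mid bay's grey drop-floor (black dot), a rigid plate 120 x 102 mm that fills the bay, at the start level with the 60 mm walls. It only slides straight down, held by friction: it yields to about 6 N and stays where it is left. In the empty bay it goes down 28 mm to a dead stop (top then 32 mm above the table); over stock it gives 4 mm and then is blocked. From outside the bays look alike
- bay_right (a point): centre of the top face of the right bay's grey drop-floor (black dot), a rigid plate 120 x 102 mm that fills the bay, at the start level with the 60 mm walls. It only slides straight down, held by friction: it yields to about 6 N and stays where it is left. In the empty bay it goes down 28 mm to a dead stop (top then 32 mm above the table); over stock it gives 4 mm and then is blocked. From outside the bays look alike
- marble_mid (a point): centre of the marble sample, a flat slab 110 (its x) x 50 (its y) x 12 (z) mm, white marble, 170 g (up to 30 % more or less); it lies flat on the 3 mm thick green cutting mat. This point is half-way up, 6 mm above its underside
- marble: the same marble sample; origin at the centre of its underside
- terracotta_mid (a point): centre of the terracotta sample, a flat slab 110 (its x) x 50 (its y) x 12 (z) mm, orange-brown terracotta, 130 g (up to 30 % more or less); it lies flat on the 3 mm thick green cutting mat. This point is half-way up, 6 mm above its underside
- terracotta: the same terracotta sample; origin at the centre of its underside
- timber_mid (a point): centre of the timber sample, a flat slab 110 (its x) x 50 (its y) x 12 (z) mm, dark brown wood, 60 g (up to 30 % more or less); it lies flat on the 3 mm thick green cutting mat. This point is half-way up, 6 mm above its underside
- timber: the same timber sample; origin at the centre of its underside
- knife: yellow craft knife, 130 x 18 x 12 mm, lying on the mat; origin under its middle; not part of the job, leave it alone
- marker: white marker with red cap, 135 x 14 x 12 mm, lying on the mat; origin under its middle; not part of the job, leave it alone
- tape: roll of cream masking tape, 110 mm across, 25 mm high; origin at the centre of its underside; not part of the job, leave it alone
- scissors: scissors with black handles, 175 mm long, 6 to 8 mm high; origin under the middle; not part of the job, leave it alone
- phone: black phone, 148 x 72 x 8 mm; origin at the centre of its underside; not part of the job, leave it alone
- scale: aluminium scale rule, 310 x 30 x 14 mm, lying beyond the crate; origin at the centre of its underside; not part of the job, leave it alone
There are look-alikes about, which are no part of the job. What is shaped like the timber but pink or purple is not meant.

How it is judged (in metres and radians):
On the way:
1. the drop-floor of the empty bay has been pushed down at least 24 mm (z of any of bay_left, bay_mid, bay_right in the frame of crate below 0.036 m), for 0.2 s.
At the end, for the whole second after the job is handed in: In the bay whose floor is down 24 mm or more lie, within 30 mm of its centre line, flat and at rest, marble, terracotta, timber from the bottom up (heights within 4 mm), parallel to crate x within 0.05 rad, ends within 3 mm of the stop rail, centres within 4 mm of each other seen from above (((z of bay_left in the frame of crate below 0.036 m and y of marble_mid in the frame of crate between 0.082 and 0.142 m and y of terracotta_mid in the frame of crate between 0.082 and 0.142 m and y of timber_mid in the frame of crate between 0.082 and 0.142 m) or (z of bay_mid in the frame of crate below 0.036 m and y of marble_mid in the frame of crate between -0.03 and 0.03 m and y of terracotta_mid in the frame of crate between -0.03 and 0.03 m and y of timber_mid in the frame of crate between -0.03 and 0.03 m) or (z of bay_right in the frame of crate below 0.036 m and y of marble_mid in the frame of crate between -0.142 and -0.082 m and y of terracotta_mid in the frame of crate between -0.142 and -0.082 m and y of timber_mid in the frame of crate between -0.142 and -0.082 m)) and height (world z) of marble_mid between 0.034 and 0.042 m and x of each of marble_mid, terracotta_mid, timber_mid in the frame of crate below -0.004 m and angle between the x axis of each of marble_mid, terracotta_mid, timber_mid and the x axis of crate, either way round below 0.05 rad and angle between each of marble_mid, terracotta_mid, timber_mid's own z axis and vertical below 0.05 rad and linear speed of each of marble, terracotta, timber below 0.02 m/s and height (world z) of terracotta_mid between 0.046 and 0.054 m and height (world z) of timber_mid between 0.058 and 0.066 m and horizontal distance between marble_mid and terracotta_mid below 0.004 m and horizontal distance between each of terracotta_mid, marble_mid and timber_mid below 0.004 m); the robot touches nothing.
It fails at once if a finger pushes on the crate or its floors with more than 110 N (contact force between the fingers and crate above 110 N).
It fails at once if one of the other things on the table is moved more than 30 mm (distance of any of knife, marker, tape, scissors, phone, scale from where it was at the start of the episode above 0.03 m).
It also fails if it takes over 72 s, if anything falls off the work surface, if the arm or the gripper's body presses on something with over 40 N, if the wrist force passes 120 N, or if a joint passes its speed limit or range.

## Robot

A 6-joint arm with a two-finger parallel gripper is mounted at the origin on the work surface. World frame = base frame: x ahead of the robot, y to its left, z up, the work surface at z = 0. Lengths are in m, angles in degrees, forces in N, time in s.
With the tool pointing down it reaches from about 0.35 to 0.875 m from the base axis. Payload 4.2 kg.
Tool frame: the origin (TCP) lies midway between the tips of the shut fingers; the grasp point (between the pads) lies 19 mm behind it; z points along the fingers, y is the line along which they close (so a half turn about z gives the same grasp; the last joint's range is limited). The gripper opens to 87 mm and grips with 3 to 60 N. Pads are 19 mm wide; open, the fingers measure 117 mm over their backs; the gripper's body (75 mm by 190 mm) begins 51 mm behind the grasp point.
Start: joints at [87.239, 22.042, 0.453, 0, -68.411, -14.817], TCP at [0.189, 0.596, 0.201] pointing down, gripper open.
Joint ranges: [-179.83, 179.83], [-69.29, 118.12], [-61.27, 80.66], [-181.25, 117.63], [-171.15, -9.14], [-177.46, 177.46]. Speed limits (degrees/s): [159.86, 159.86, 180, 180, 180, 180].

## Interface

Orientations are given as a 3x3 rotation matrix whose columns are the frame's x, y, z axes.
In Python, from station import sense, capture, camera_params, finish_job gives the robot as it stands.
- The arm moves only by the tool drive_tool, never from a script. Its argument "rows" is a list of rows, each an object of numbers: "tx", "ty", "tz": the shift along the tool's x, y, z in cm; "ax", "ay", "az": the turn, a rotation vector about the tool's x, y, z in rad; "claw": the finger opening in cm, from 0 to 8.7. In form: [{"tx": .., "ty": .., "tz": .., "ax": .., "ay": .., "az": .., "claw": ..}, ...]. A call has 1 to 10 rows; each row shifts and turns the commanded pose from where the row before left it, along the tool's axes as they then stand; what a row does not reach is not made up. A row lasts 1/12 s, in which the tool goes at most 41.7 mm and 7.16 degrees, less where a joint would pass 70% of its speed; a pose out of reach is approached as far as the arm can. A call with a gripper value outside its range is refused whole. The fingers move at their own pace and stop on an object; the grip force is fixed at half the most. Time passes only in rows, so rows that do not move let the fingers close. It gives the time, the measured TCP pose, the force, the opening and the grip force at its end, in the units of the state.
- sense(): the state, without advancing time (a new reading comes with each control period).
- capture(name): name is "scene" or "top"; returns (picture, depth): 400x640x3 uint8, red, green, blue; 400x640 float32, m along the optical axis (not along the pixel's ray), 0 where there is no reading.
- camera_params(name): a dict with "intrinsics" (3x3 intrinsics, pixels), "R" (3x3) and "t" (3): a world point X has camera coordinates R X + t. Camera axes: x right, y down, z forward; pixel columns grow to the right and rows downward; lengths in m; the calibration is good to about 2 mm. A picture is of the moment at which its call begins. camera_params takes no time and is no camera call.
- finish_job(): hands the job in; it is judged then, once.
The state is a dict: "time_s": time; "joints": joint angles; "joint_velocities": joint speeds; "effort": joint torques, N m; "tcp_pos": TCP position; "ee_rot": TCP orientation; "wrist_force": force on the tool from outside, world axes, zero at the start; "moment": the same for the moment, N m; "gripper_width": opening from 0.0 (shut) to 1.0 (fully open); "gripper_force": force on a finger pad.
Only numpy, scipy, OpenCV 4.12 (cv2) and the standard library are available. Lean on these libraries where they do the work, as an engineer would, in place of code of your own. Each camera call takes 0.05 s, during which the arm holds its last target. There are 200 camera calls.

## Working session

There is one attempt and no reset: what is moved stays moved. The work goes in short steps, Python scripts to look and compute and a tool call to move; the robot and the scene stay as the last step left them, time stands still between calls to the robot, and variables do not carry over. Pictures are saved under pics/ and viewed, at most 10 in all, crops included, and the job is handed in when it is done.

Besides the shell and the picture viewer there is one more tool, called as name(argument=value, ...) on one line, values as JSON. drive_tool: Moves the arm, as the interface text tells. Its arguments: {"type":"object","properties":{"rows":{"type":"array"}},"required":["rows"]}

```bash
mkdir -p pics; cat > h.py <<'E'
import numpy as np, cv2
from station import sense, capture, camera_params, finish_job
def px2w(name,u,v,z):
    c=camera_params(name);K=np.array(c["intrinsics"]);R=np.array(c["R"]);t=np.array(c["t"])
    o=-R.T@t;d=R.T@np.linalg.inv(K)@np.array([u,v,1.]);return o+d*(z-o[2])/d[2]
def save(n,im): cv2.imwrite("pics/"+n+".png",cv2.cvtColor(im,cv2.COLOR_RGB2BGR))
E
python3 - <<'E'
from h import *
for n in("top","scene"):
    p,d=capture(n);save(n+"0",p);np.savez("/tmp/"+n,p=p,d=d)
    c=camera_params(n);R=np.array(c["R"]);print(n,np.round(c["intrinsics"],1).tolist(),np.round(-R.T@np.array(c["t"]),3),np.round(R,3).tolist())
s=sense();print({k:np.round(v,3).tolist() for k,v in s.items()})
E
```

```text
top [[480.2, 0.0, 311.9], [0.0, 480.2, 195.0], [0.0, 0.0, 1.0]] [ 0.397 -0.044  1.479] [[-0.003, -1.0, 0.003], [-0.994, 0.003, -0.109], [0.109, -0.004, -0.994]]
scene [[367.7, 0.0, 317.0], [0.0, 367.7, 199.4], [0.0, 0.0, 1.0]] [ 1.2   -0.265  0.928] [[0.31, 0.951, 0.002], [0.737, -0.239, -0.632], [-0.6, 0.197, -0.775]]
{'time_s': 0.1, 'joints': [87.239, 22.085, 0.386, -0.024, -68.412, -14.815], 'joint_velocities': [0.047, 0.01, 0.216, 0.066, 0.06, -0.073], 'effort': [0.0, -39.169, 18.794, 4.232, 0.013, -0.0], 'tcp_pos': [0.189, 0.595, 0.2], 'ee_rot': [[0.953, -0.302, -0.0], [-0.302, -0.953, -0.002], [0.0, 0.002, -1.0]], 'wrist_force': [-0.105, -0.319, -0.207], 'moment': [0.034, 0.002, 0.039], 'gripper_force': 0.0, 'gripper_width': 1.002}
```

View pics/top0.png

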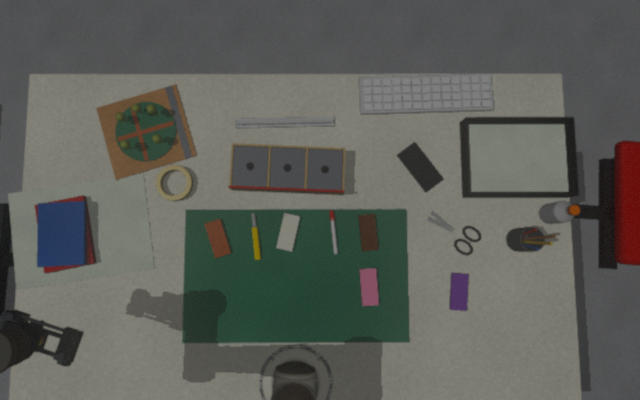

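View pics/scene0.png

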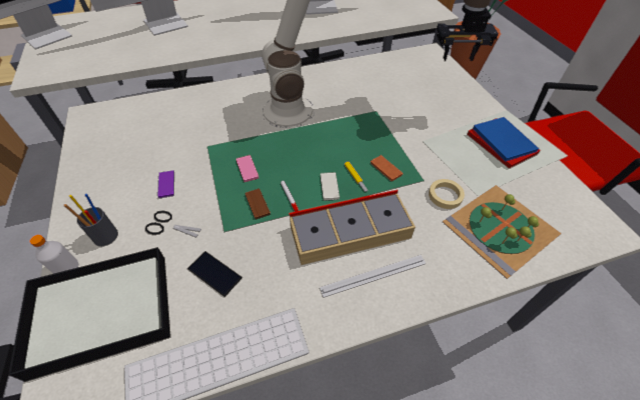

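The top view shows terracotta at about (217,238), marble (288,232) and dark timber (369,232). The knife is at (255,237) and the marker at (334,232). The crate's floor dots are at (250,166), (288,168) and (326,169), with the red rail along row 190. The scene view shows the same layout.

```bash
cat >> h.py <<'E'
def rectw(mask,z,roi,name="top"):
    m=np.zeros_like(mask,np.uint8);u0,v0,u1,v1=roi;m[v0:v1,u0:u1]=mask[v0:v1,u0:u1]
    cs,_=cv2.findContours(m,cv2.RETR_EXTERNAL,cv2.CHAIN_APPROX_NONE)
    c=max(cs,key=cv2.contourArea).reshape(-1,2)
    w=np.array([px2w(name,u,v,z)[:2] for u,v in c],np.float32)*1000
    (cx,cy),(a,b),ang=cv2.minAreaRect(w)
    if a<b: a,b,ang=b,a,ang+90
    ang=(ang+90)%180-90
    return np.round([cx,cy,a,b,ang],1)   # mm, long-axis angle from world x
E
cat > m.py <<'E'
from h import *
p=np.load("/tmp/top.npz")["p"];h=cv2.cvtColor(p,cv2.COLOR_RGB2HSV).astype(int)
H,S,V=h[...,0],h[...,1],h[...,2]
notgreen=~((H>60)&(H<100)&(S>80))
for n,roi in dict(terra=(198,212,238,262),marble=(272,208,306,256),timber=(352,212,386,254),knife=(245,212,266,264),marker=(324,212,346,257)).items():
    m=notgreen
    print(n,rectw(m,.015,roi))
# dots
for r in((240,156,262,176),(278,158,298,178),(316,159,336,179)):
    u0,v0,u1,v1=r;g=V[v0:v1,u0:u1];m=(g<np.median(g)*.6);ys,xs=np.nonzero(m);print("dot",len(xs),np.round(px2w("top",xs.mean()+u0,ys.mean()+v0,.06),4),[round(xs.mean()+u0,1),round(ys.mean()+v0,1)])
red=((H<6)|(H>174))&(S>120);print("rail",rectw(red,.074,(222,178,352,200)))
crate=notgreen&(S>60);print("crate",rectw(((H>8)&(H<30)&(S>50)),.06,(222,140,352,190)))
p2=np.load("/tmp/top.npz")["d"];print(p2[166,250],p2[232,288],p2[290,250])
E
python3 m.py; python3 -c "
import cv2;p=cv2.imread('pics/top0.png')[135:265,190:400];cv2.imwrite('pics/z.png',cv2.resize(p,None,fx=3.8,fy=3.8,interpolation=2))"
```

```text
terra [444.9 240.6 152.4  72.   22.3]
marble [ 4.507e+02  2.230e+01  1.336e+02  1.009e+02 -2.000e-01]
timber [ 444.3 -221.   116.    68.5    3.6]
knife [433.  123.1 147.5  27.8   7.2]
marker [ 441.5 -115.4  129.6   22.6    6.1]
dot 14 [0.641 0.136 0.06 ] [np.float64(249.8), np.float64(165.7)]
dot 27 [0.6355 0.0238 0.06  ] [np.float64(287.3), np.float64(167.4)]
dot 24 [ 0.6294 -0.0875  0.06  ] [np.float64(324.5), np.float64(169.3)]
rail [569.5  26.9 336.3   6.3  87.4]
crate [639.6  24.  343.9 128.1  87.5]
1.4391811 1.4566416 1.4560877
```

View pics/z.png

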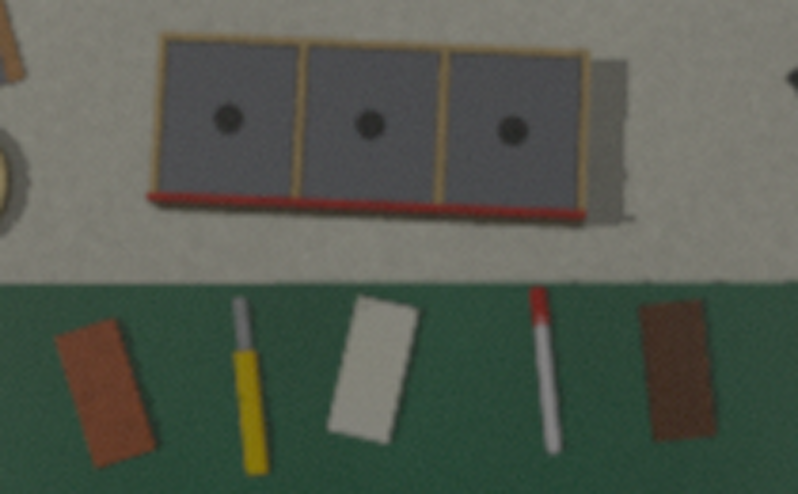

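```bash
cat >> h.py <<'E'
def go(x,y,z,yaw):   # metres, deg; deltas: first turn az (and level), then shift in the turned tool frame
    s=sense();R=np.array(s["ee_rot"]);p=np.array(s["tcp_pos"])
    cur=np.degrees(np.arctan2(R[1,0],R[0,0]));c,q=np.cos(np.radians(yaw)),np.sin(np.radians(yaw))
    dy=(yaw-cur+90)%180-90
    sgn=1 if abs((cur+dy-yaw+180)%360-180)<1 else -1
    d=np.array([x,y,z])-p
    print("t",s["time_s"],"tcp",np.round(p,4),"yaw",round(cur,2),"tilt",np.round(R[:2,2],4),"F",np.round(s["wrist_force"],1))
    print("az rad",round(-np.radians(dy),4),"then cm tx %.2f ty %.2f tz %.2f"%tuple(100*np.array([sgn*(c*d[0]+q*d[1]),-sgn*(-q*d[0]+c*d[1]),-d[2]])))
E
cat > m2.py <<'E'
from h import *
def slabs(p):
    h=cv2.cvtColor(p,cv2.COLOR_RGB2HSV).astype(int);H,S,V=h[...,0],h[...,1],h[...,2]
    q=p.astype(int);r,g,b=q[...,0],q[...,1],q[...,2]
    return dict(terra=((r>g*1.25),(198,212,238,262)),marble=((V>105)&(S<60),(272,210,306,256)),timber=((r>g*1.15),(352,210,386,254)))
if __name__=="__main__":
    p=np.load("/tmp/top.npz")["p"]
    for n,(m,roi) in slabs(p).items(): print(n,rectw(m,.015,roi))
    go(.641,.136,.12,-2.7)
E
python3 m2.py
```

```text
terra [427.3 237.9 109.9  50.7  18.5]
marble [445.   25.  108.2  48.2 -12.8]
timber [ 443.5 -219.8  105.9   47.4    5.5]
t 0.1 tcp [0.1886 0.5953 0.1996] yaw -17.59 tilt [-0.0005 -0.0019] F [-0.1 -0.3 -0.2]
az rad -0.2598 then cm tx 47.36 ty 43.74 tz 7.96
```

drive_tool(rows=[{"az": -0.0866, "claw": 0}, {"az": -0.0866, "claw": 0}, {"az": -0.0866, "claw": 0}, {"tx": 2.78, "ty": 2.57, "tz": 0.3, "claw": 0}, {"tx": 2.78, "ty": 2.57, "tz": 0.3, "claw": 0}, {"tx": 2.78, "ty": 2.57, "tz": 0.3, "claw": 0}, {"tx": 2.78, "ty": 2.57, "tz": 0.3, "claw": 0}, {"tx": 2.78, "ty": 2.57, "tz": 0.3, "claw": 0}, {"tx": 2.78, "ty": 2.57, "tz": 0.3, "claw": 0}, {"tx": 2.78, "ty": 2.57, "tz": 0.3, "claw": 0}])

```text
invalid input at $.rows[0]: expected keys tx, ty, tz, ax, ay, az, claw
```

drive_tool(rows=[{"tx": 2.78, "ty": 2.57, "tz": 0.6, "claw": 0}, {"tx": 2.78, "ty": 2.57, "tz": 0.6, "claw": 0}, {"tx": 2.78, "ty": 2.57, "tz": 0.6, "claw": 0}, {"tx": 2.78, "ty": 2.57, "tz": 0.6, "claw": 0}, {"tx": 2.78, "ty": 2.57, "tz": 0.6, "claw": 0}, {"tx": 2.78, "ty": 2.57, "tz": 0.6, "claw": 0}, {"tx": 2.78, "ty": 2.57, "tz": 0.6, "claw": 0}, {"tx": 2.78, "ty": 2.57, "tz": 0.6, "claw": 0}, {"tx": 2.78, "ty": 2.57, "tz": 0.6, "claw": 0}, {"tx": 2.78, "ty": 2.57, "tz": 0.6, "claw": 0}])

```text
invalid input at $.rows[0]: expected keys tx, ty, tz, ax, ay, az, claw
```

```bash
python3 -c "
from h import *
go(.641,.136,.065,-2.7)"
```

```text
t 0.1 tcp [0.1886 0.5953 0.1996] yaw -17.59 tilt [-0.0005 -0.0019] F [-0.1 -0.3 -0.2]
az rad -0.2598 then cm tx 47.36 ty 43.74 tz 13.46
```

All seven keys are required in every row.

drive_tool(rows=[{"tx": 0, "ty": 0, "tz": 0, "ax": 0, "ay": 0, "az": -0.0866, "claw": 0}, {"tx": 0, "ty": 0, "tz": 0, "ax": 0, "ay": 0, "az": -0.0866, "claw": 0}, {"tx": 0, "ty": 0, "tz": 0, "ax": 0, "ay": 0, "az": -0.0866, "claw": 0}, {"tx": 2.78, "ty": 2.57, "tz": 0.3, "ax": 0, "ay": 0, "az": 0, "claw": 0}, {"tx": 2.78, "ty": 2.57, "tz": 0.3, "ax": 0, "ay": 0, "az": 0, "claw": 0}, {"tx": 2.78, "ty": 2.57, "tz": 0.3, "ax": 0, "ay": 0, "az": 0, "claw": 0}, {"tx": 2.78, "ty": 2.57, "tz": 0.3, "ax": 0, "ay": 0, "az": 0, "claw": 0}, {"tx": 2.78, "ty": 2.57, "tz": 0.3, "ax": 0, "ay": 0, "az": 0, "claw": 0}, {"tx": 2.78, "ty": 2.57, "tz": 0.3, "ax": 0, "ay": 0, "az": 0, "claw": 0}, {"tx": 2.78, "ty": 2.57, "tz": 0.3, "ax": 0, "ay": 0, "az": 0, "claw": 0}])

```text
time_s: 0.93
tcp_pos: [0.3754, 0.4052, 0.1791]
ee_rot: [[0.999, -0.047, -0.0], [-0.047, -0.999, -0.001], [-0.0, 0.001, -1.0]]
wrist_force: [0.2, 0.6, -1.3]
gripper_width: 0.327
gripper_force: 0.0
```

drive_tool(rows=[{"tx": 2.78, "ty": 2.57, "tz": 0.6, "ax": 0, "ay": 0, "az": 0, "claw": 0}, {"tx": 2.78, "ty": 2.57, "tz": 0.6, "ax": 0, "ay": 0, "az": 0, "claw": 0}, {"tx": 2.78, "ty": 2.57, "tz": 0.6, "ax": 0, "ay": 0, "az": 0, "claw": 0}, {"tx": 2.78, "ty": 2.57, "tz": 0.6, "ax": 0, "ay": 0, "az": 0, "claw": 0}, {"tx": 2.78, "ty": 2.57, "tz": 0.6, "ax": 0, "ay": 0, "az": 0, "claw": 0}, {"tx": 2.78, "ty": 2.57, "tz": 0.6, "ax": 0, "ay": 0, "az": 0, "claw": 0}, {"tx": 2.78, "ty": 2.57, "tz": 0.6, "ax": 0, "ay": 0, "az": 0, "claw": 0}, {"tx": 2.78, "ty": 2.57, "tz": 0.6, "ax": 0, "ay": 0, "az": 0, "claw": 0}, {"tx": 2.78, "ty": 2.57, "tz": 0.6, "ax": 0, "ay": 0, "az": 0, "claw": 0}, {"tx": 2.78, "ty": 2.57, "tz": 0.6, "ax": 0, "ay": 0, "az": 0, "claw": 0}])

```text
time_s: 1.77
tcp_pos: [0.641, 0.1355, 0.1187]
ee_rot: [[0.999, -0.047, -0.001], [-0.047, -0.999, -0.0], [-0.001, 0.0, -1.0]]
wrist_force: [0.5, 0.3, 0.3]
gripper_width: 0.004
gripper_force: 0.0
```

```bash
python3 -c "
from h import *
go(.641,.136,.065,-2.7)"
```

```text
t 1.7667 tcp [0.641  0.1355 0.1187] yaw -2.7 tilt [-0.0011 -0.0003] F [0.5 0.3 0.3]
az rad 0.0 then cm tx -0.00 ty -0.05 tz 5.37
```

drive_tool(rows=[{"tx": 0, "ty": 0, "tz": 2.7, "ax": 0, "ay": 0, "az": 0, "claw": 0}, {"tx": 0, "ty": 0, "tz": 1.8, "ax": 0, "ay": 0, "az": 0, "claw": 0}, {"tx": 0, "ty": 0, "tz": 0.7, "ax": 0, "ay": 0, "az": 0, "claw": 0}, {"tx": 0, "ty": 0, "tz": 0.2, "ax": 0, "ay": 0, "az": 0, "claw": 0}, {"tx": 0, "ty": 0, "tz": 0.15, "ax": 0, "ay": 0, "az": 0, "claw": 0}, {"tx": 0, "ty": 0, "tz": 0.15, "ax": 0, "ay": 0, "az": 0, "claw": 0}, {"tx": 0, "ty": 0, "tz": 0.15, "ax": 0, "ay": 0, "az": 0, "claw": 0}, {"tx": 0, "ty": 0, "tz": 0.15, "ax": 0, "ay": 0, "az": 0, "claw": 0}])

```text
time_s: 2.43
tcp_pos: [0.6408, 0.1379, 0.0608]
ee_rot: [[0.999, -0.046, 0.002], [-0.046, -0.999, 0.001], [0.002, -0.001, -1.0]]
wrist_force: [-0.0, -0.6, 1.2]
gripper_width: 0.01
gripper_force: 0.0
```

drive_tool(rows=[{"tx": 0, "ty": 0, "tz": 0.1, "ax": 0, "ay": 0, "az": 0, "claw": 0}, {"tx": 0, "ty": 0, "tz": 0.1, "ax": 0, "ay": 0, "az": 0, "claw": 0}])

```text
time_s: 2.6
tcp_pos: [0.6404, 0.1375, 0.058]
ee_rot: [[0.999, -0.047, 0.001], [-0.047, -0.999, 0.0], [0.001, -0.0, -1.0]]
wrist_force: [-0.9, -0.0, 0.0]
gripper_width: 0.005
gripper_force: 0.0
```

drive_tool(rows=[{"tx": 0, "ty": 0, "tz": 0.1, "ax": 0, "ay": 0, "az": 0, "claw": 0}, {"tx": 0, "ty": 0, "tz": 0.1, "ax": 0, "ay": 0, "az": 0, "claw": 0}])

```text
time_s: 2.77
tcp_pos: [0.6403, 0.1372, 0.0556]
ee_rot: [[0.999, -0.047, 0.0], [-0.047, -0.999, 0.0], [0.0, -0.0, -1.0]]
wrist_force: [0.2, 0.2, -0.1]
gripper_width: 0.004
gripper_force: 0.0
```

drive_tool(rows=[{"tx": 0, "ty": 0, "tz": 0.1, "ax": 0, "ay": 0, "az": 0, "claw": 0}])

```text
time_s: 2.85
tcp_pos: [0.6403, 0.1372, 0.0545]
ee_rot: [[0.999, -0.047, 0.0], [-0.047, -0.999, 0.0], [0.0, -0.0, -1.0]]
wrist_force: [-0.2, -0.3, 0.5]
gripper_width: 0.006
gripper_force: 0.0
```

drive_tool(rows=[{"tx": 0, "ty": 0, "tz": 0.1, "ax": 0, "ay": 0, "az": 0, "claw": 0}, {"tx": 0, "ty": 0, "tz": 0.1, "ax": 0, "ay": 0, "az": 0, "claw": 0}])

```text
time_s: 3.02
tcp_pos: [0.6403, 0.1372, 0.0524]
ee_rot: [[0.999, -0.047, -0.0], [-0.047, -0.999, -0.0], [-0.0, 0.0, -1.0]]
wrist_force: [-0.6, 0.5, 0.4]
gripper_width: 0.003
gripper_force: 0.0
```

```bash
python3 -c "
from h import *
go(.641,.136,.05,-2.7);print(sense()['moment'],np.round(sense()['effort'],1))
p,d=capture('scene');save('s1',cv2.resize(p[130:290,250:470],None,fx=3,fy=3,interpolation=2))"
```

```text
t 3.0167 tcp [0.6403 0.1372 0.0524] yaw -2.69 tilt [-0.0001 -0.    ] F [-0.6  0.5  0.4]
az rad 0.0001 then cm tx 0.08 ty 0.11 tz 0.24
[-5.43729893e-05  5.33099659e-02 -1.16981917e-02] [  0.  -44.9  16.1   3.5   0.1   0. ]
```

View pics/s1.png

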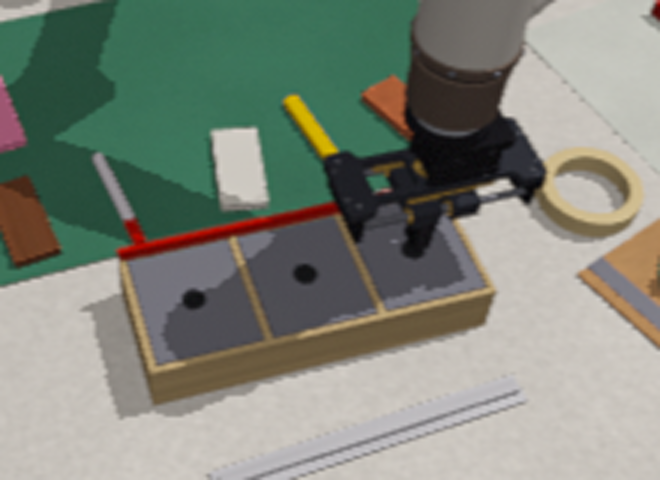

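The shut fingers are over the left bay's dot, and the floor still looks level. There is no contact force yet, so I'll keep going in small steps.

drive_tool(rows=[{"tx": 0, "ty": 0, "tz": 0.1, "ax": 0, "ay": 0, "az": 0, "claw": 0}, {"tx": 0, "ty": 0, "tz": 0.1, "ax": 0, "ay": 0, "az": 0, "claw": 0}])

```text
time_s: 3.23
tcp_pos: [0.6403, 0.1372, 0.0505]
ee_rot: [[0.999, -0.047, 0.0], [-0.047, -0.999, 0.0], [0.0, -0.0, -1.0]]
wrist_force: [-0.5, -0.4, 1.2]
gripper_width: 0.003
gripper_force: 0.0
```

drive_tool(rows=[{"tx": 0, "ty": 0, "tz": 0.1, "ax": 0, "ay": 0, "az": 0, "claw": 0}, {"tx": 0, "ty": 0, "tz": 0.1, "ax": 0, "ay": 0, "az": 0, "claw": 0}])

```text
time_s: 3.4
tcp_pos: [0.6403, 0.1372, 0.0485]
ee_rot: [[0.999, -0.047, 0.0], [-0.047, -0.999, 0.0], [0.0, -0.0, -1.0]]
wrist_force: [0.4, 0.2, -0.4]
gripper_width: 0.004
gripper_force: 0.0
```

```bash
cat >> h.py <<'E'
def hgt(name,d):
    c=camera_params(name);K=np.array(c["intrinsics"]);R=np.array(c["R"]);t=np.array(c["t"])
    v,u=np.mgrid[:400,:640];P=np.stack([(u-K[0,2])/K[0,0]*d,(v-K[1,2])/K[1,1]*d,d],-1)
    return (P-t)@R
def floors(d,name="scene"):
    W=hgt(name,d);out=[]
    a=np.radians(-2.7);ex=np.array([np.cos(a),np.sin(a)]);ey=np.array([-ex[1],ex[0]])
    q=W[...,:2]-np.array([.6353,.0241])
    X=q@ex;Y=q@ey
    for yc in(.112,0,-.112):
        r=[]
        for lo,hi in((-.045,-.015),(.015,.045)):
            m=(X>lo)&(X<hi)&(abs(Y-yc)<.042)&(abs(Y-yc)>.02)&(d>0);r.append(round(float(np.median(W[...,2][m]))*1000,1))
        out.append(r)
    return out
E
python3 -c "
from h import *
print(floors(np.load('/tmp/scene.npz')['d']),floors(np.load('/tmp/top.npz')['d'],'top'))
p,d=capture('scene');print(floors(d))"
```

```text
[[60.3, 60.4], [60.6, 60.5], [60.2, 60.2]] [[60.3, 60.4], [60.8, 60.5], [60.0, 60.5]]
[[177.5, 322.2], [61.7, 62.5], [60.1, 60.8]]
```

```bash
sed -i 's/for lo,hi in((-.045,-.015),(.015,.045))/for lo,hi in((.03,.052),)/; s/float(np.median(W\[...,2\]\[m\]))/float(np.percentile(W[...,2][m],30))/' h.py; python3 -c "
from h import *
print(floors(np.load('/tmp/scene.npz')['d']))
p,d=capture('scene');print(floors(d))"
```

```text
[[59.6], [59.7], [59.1]]
[[164.8], [60.4], [59.2]]
```

```bash
sed -i 's/&(d>0)/\&(W[...,2]<.08)\&(d>0)/' h.py; python3 -c "
from h import *
p,d=capture('scene');print(floors(d));W=hgt('scene',d)
m=(abs(W[...,0]-.6403)<.012)&(abs(W[...,1]-.1372)<.03)&(W[...,2]>.063)
print(m.sum(),np.sort(W[...,2][m])[:8])"
```

```text
[[59.2], [59.5], [59.2]]
346 [0.0631828  0.06323072 0.06379413 0.06389771 0.0639425  0.06910227
 0.06932585 0.07024923]
```

drive_tool(rows=[{"tx": 0, "ty": 0, "tz": 0.1, "ax": 0, "ay": 0, "az": 0, "claw": 0}, {"tx": 0, "ty": 0, "tz": 0.1, "ax": 0, "ay": 0, "az": 0, "claw": 0}])

```text
time_s: 3.72
tcp_pos: [0.6404, 0.1372, 0.0466]
ee_rot: [[0.999, -0.047, 0.0], [-0.047, -0.999, 0.0], [0.0, -0.0, -1.0]]
wrist_force: [0.3, -0.4, -0.4]
gripper_width: 0.004
gripper_force: 0.0
```

drive_tool(rows=[{"tx": 0, "ty": 0, "tz": 0.1, "ax": 0, "ay": 0, "az": 0, "claw": 0}, {"tx": 0, "ty": 0, "tz": 0.1, "ax": 0, "ay": 0, "az": 0, "claw": 0}])

```text
time_s: 3.88
tcp_pos: [0.6403, 0.1372, 0.0444]
ee_rot: [[0.999, -0.047, 0.0], [-0.047, -0.999, 0.0], [0.0, -0.0, -1.0]]
wrist_force: [0.5, -0.1, 0.3]
gripper_width: 0.004
gripper_force: 0.0
```

```bash
python3 -c "
from h import *
p,d=capture('scene');print(floors(d));save('s2',cv2.resize(p[150:260,330:440],None,fx=5,fy=5,interpolation=2))"
```

```text
[[59.6], [59.4], [59.2]]
```

View pics/s2.png

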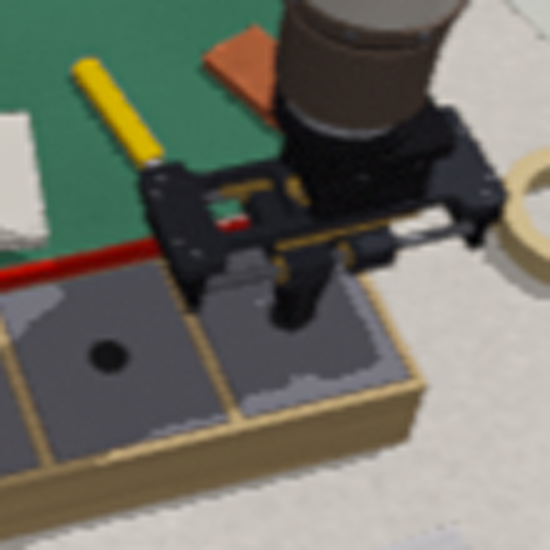

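The finger tip appears at about crop (290,325), which is scene pixel (388,215), with the floor undisturbed. I'll compare that with the projected TCP.

```bash
python3 -c "
from h import *
c=camera_params('scene');K=np.array(c['intrinsics']);R=np.array(c['R']);t=np.array(c['t'])
for z in(.04,.05,.06,.07,.08):
    q=K@(R@np.array([.6403,.1372,z])+t);print(z,np.round(q[:2]/q[2],1))
p,d=capture('scene');W=hgt('scene',d)
for v in range(200,224,2): print(v,[tuple(np.round(1000*W[v,u]).astype(int)) for u in(384,388,392)])"
```

```text
0.04 [386.  216.9]
0.05 [386.5 214.9]
0.06 [387.  212.9]
0.07 [387.5 210.8]
0.08 [388.  208.7]
200 [(np.int64(658), np.int64(105), np.int64(154)), (np.int64(666), np.int64(112), np.int64(160)), (np.int64(671), np.int64(121), np.int64(162))]
202 [(np.int64(665), np.int64(102), np.int64(154)), (np.int64(672), np.int64(109), np.int64(160)), (np.int64(676), np.int64(119), np.int64(160))]
204 [(np.int64(668), np.int64(101), np.int64(150)), (np.int64(677), np.int64(107), np.int64(158)), (np.int64(678), np.int64(119), np.int64(154))]
206 [(np.int64(631), np.int64(128), np.int64(85)), (np.int64(676), np.int64(109), np.int64(147)), (np.int64(676), np.int64(122), np.int64(143))]
208 [(np.int64(631), np.int64(130), np.int64(75)), (np.int64(650), np.int64(129), np.int64(99)), (np.int64(651), np.int64(142), np.int64(95))]
210 [(np.int64(634), np.int64(129), np.int64(70)), (np.int64(651), np.int64(130), np.int64(90)), (np.int64(652), np.int64(144), np.int64(85))]
212 [(np.int64(635), np.int64(130), np.int64(60)), (np.int64(650), np.int64(133), np.int64(78)), (np.int64(650), np.int64(147), np.int64(73))]
214 [(np.int64(640), np.int64(128), np.int64(58)), (np.int64(651), np.int64(134), np.int64(70)), (np.int64(649), np.int64(149), np.int64(61))]
216 [(np.int64(647), np.int64(125), np.int64(58)), (np.int64(652), np.int64(135), np.int64(60)), (np.int64(655), np.int64(147), np.int64(60))]
218 [(np.int64(656), np.int64(120), np.int64(62)), (np.int64(658), np.int64(132), np.int64(60)), (np.int64(662), np.int64(143), np.int64(60))]
220 [(np.int64(660), np.int64(119), np.int64(58)), (np.int64(666), np.int64(129), np.int64(61)), (np.int64(668), np.int64(140), np.int64(60))]
222 [(np.int64(668), np.int64(115), np.int64(60)), (np.int64(671), np.int64(126), np.int64(59)), (np.int64(673), np.int64(138), np.int64(57))]
```

The depth shows the real tips about 15 mm higher than the reported TCP. I'll keep feeling down to fix that offset.

drive_tool(rows=[{"tx": 0, "ty": 0, "tz": 0.1, "ax": 0, "ay": 0, "az": 0, "claw": 0}, {"tx": 0, "ty": 0, "tz": 0, "ax": 0, "ay": 0, "az": 0, "claw": 0}])

```text
time_s: 4.15
tcp_pos: [0.6402, 0.1372, 0.0434]
ee_rot: [[0.999, -0.047, -0.0], [-0.047, -0.999, -0.0], [-0.0, 0.0, -1.0]]
wrist_force: [-1.2, -0.3, -0.9]
gripper_width: 0.01
gripper_force: 0.0
```

drive_tool(rows=[{"tx": 0, "ty": 0, "tz": 0.1, "ax": 0, "ay": 0, "az": 0, "claw": 0}, {"tx": 0, "ty": 0, "tz": 0, "ax": 0, "ay": 0, "az": 0, "claw": 0}])

```text
time_s: 4.32
tcp_pos: [0.6402, 0.1371, 0.0424]
ee_rot: [[0.999, -0.047, -0.0], [-0.047, -0.999, -0.0], [-0.0, 0.0, -1.0]]
wrist_force: [-0.4, 1.0, -0.8]
gripper_width: 0.007
gripper_force: 0.0
```

drive_tool(rows=[{"tx": 0, "ty": 0, "tz": 0.1, "ax": 0, "ay": 0, "az": 0, "claw": 0}, {"tx": 0, "ty": 0, "tz": 0, "ax": 0, "ay": 0, "az": 0, "claw": 0}])

```text
time_s: 4.48
tcp_pos: [0.6402, 0.1372, 0.0414]
ee_rot: [[0.999, -0.047, -0.0], [-0.047, -0.999, -0.0], [-0.0, 0.0, -1.0]]
wrist_force: [-0.5, -0.1, 0.3]
gripper_width: 0.002
gripper_force: 0.0
```

drive_tool(rows=[{"tx": 0, "ty": 0, "tz": 0.1, "ax": 0, "ay": 0, "az": 0, "claw": 0}, {"tx": 0, "ty": 0, "tz": 0, "ax": 0, "ay": 0, "az": 0, "claw": 0}])

```text
time_s: 4.65
tcp_pos: [0.6402, 0.1372, 0.0403]
ee_rot: [[0.999, -0.047, -0.0], [-0.047, -0.999, -0.0], [-0.0, 0.0, -1.0]]
wrist_force: [-0.0, 0.4, 0.2]
gripper_width: 0.012
gripper_force: 0.0
```

drive_tool(rows=[{"tx": 0, "ty": 0, "tz": 0.1, "ax": 0, "ay": 0, "az": 0, "claw": 0}, {"tx": 0, "ty": 0, "tz": 0, "ax": 0, "ay": 0, "az": 0, "claw": 0}])

```text
time_s: 4.82
tcp_pos: [0.6401, 0.1371, 0.0393]
ee_rot: [[0.999, -0.047, -0.0], [-0.047, -0.999, -0.0], [-0.0, 0.0, -1.0]]
wrist_force: [-0.0, -0.6, -0.1]
gripper_width: 0.004
gripper_force: 0.0
```

```bash
python3 -c "
from h import *
p,d=capture('scene');print(floors(d));W=hgt('scene',d)
for v in range(206,222,1): print(v,W[v,386:390:3].dot(1000).round().astype(int).tolist() if 0 else np.round(1000*W[v,386:392:2]).astype(int).tolist())"
```

```text
[[59.3], [59.7], [59.2]]
206 [[676, 103, 150], [676, 109, 147], [678, 115, 147]]
207 [[676, 104, 145], [677, 110, 143], [676, 117, 140]]
208 [[677, 104, 142], [677, 111, 139], [678, 116, 138]]
209 [[648, 125, 93], [651, 129, 96], [649, 138, 89]]
210 [[645, 128, 84], [653, 129, 93], [649, 139, 84]]
211 [[645, 129, 78], [651, 131, 85], [649, 140, 79]]
212 [[647, 128, 77], [649, 134, 76], [650, 140, 75]]
213 [[650, 127, 76], [650, 134, 73], [650, 141, 70]]
214 [[650, 128, 70], [650, 135, 68], [649, 142, 64]]
215 [[652, 128, 68], [650, 136, 62], [650, 143, 59]]
216 [[649, 131, 58], [653, 134, 62], [652, 142, 58]]
217 [[653, 129, 59], [655, 134, 60], [660, 137, 65]]
218 [[657, 126, 61], [660, 131, 62], [660, 138, 60]]
219 [[659, 126, 58], [662, 130, 61], [663, 136, 60]]
220 [[662, 124, 58], [666, 129, 61], [668, 134, 61]]
221 [[665, 123, 58], [668, 128, 60], [669, 134, 59]]
```

drive_tool(rows=[{"tx": 0, "ty": 0, "tz": 0.1, "ax": 0, "ay": 0, "az": 0, "claw": 0}, {"tx": 0, "ty": 0, "tz": 0, "ax": 0, "ay": 0, "az": 0, "claw": 0}])

```text
time_s: 5.03
tcp_pos: [0.6404, 0.1372, 0.0385]
ee_rot: [[0.999, -0.047, 0.0], [-0.047, -0.999, 0.0], [0.0, -0.0, -1.0]]
wrist_force: [0.6, -0.1, 0.5]
gripper_width: 0.005
gripper_force: 0.0
```

drive_tool(rows=[{"tx": 0, "ty": 0, "tz": 0.1, "ax": 0, "ay": 0, "az": 0, "claw": 0}, {"tx": 0, "ty": 0, "tz": 0, "ax": 0, "ay": 0, "az": 0, "claw": 0}])

```text
time_s: 5.2
tcp_pos: [0.6404, 0.1372, 0.0381]
ee_rot: [[0.999, -0.047, 0.0], [-0.047, -0.999, -0.0], [0.0, 0.0, -1.0]]
wrist_force: [-1.7, 0.1, 3.5]
gripper_width: 0.006
gripper_force: 1.8
```

drive_tool(rows=[{"tx": 0, "ty": 0, "tz": 0.1, "ax": 0, "ay": 0, "az": 0, "claw": 0}, {"tx": 0, "ty": 0, "tz": 0, "ax": 0, "ay": 0, "az": 0, "claw": 0}])

```text
time_s: 5.37
tcp_pos: [0.6404, 0.1372, 0.0371]
ee_rot: [[0.999, -0.047, 0.001], [-0.047, -0.999, 0.0], [0.001, -0.0, -1.0]]
wrist_force: [-1.8, 0.8, 5.1]
gripper_width: 0.007
gripper_force: 2.5
```

Contact came at a TCP reading of 0.0385 with the floor at 60 mm, so the tips sit about 21.5 mm above the reported TCP. The floor yields at about 5 N; blocked would show at about 0.0345.

drive_tool(rows=[{"tx": 0, "ty": 0, "tz": 0.1, "ax": 0, "ay": 0, "az": 0, "claw": 0}, {"tx": 0, "ty": 0, "tz": 0.1, "ax": 0, "ay": 0, "az": 0, "claw": 0}, {"tx": 0, "ty": 0, "tz": 0, "ax": 0, "ay": 0, "az": 0, "claw": 0}])

```text
time_s: 5.62
tcp_pos: [0.6404, 0.1372, 0.0349]
ee_rot: [[0.999, -0.047, 0.0], [-0.047, -0.999, 0.0], [0.0, -0.0, -1.0]]
wrist_force: [-0.7, -0.4, 5.0]
gripper_width: 0.003
gripper_force: 2.3
```

drive_tool(rows=[{"tx": 0, "ty": 0, "tz": 0.1, "ax": 0, "ay": 0, "az": 0, "claw": 0}, {"tx": 0, "ty": 0, "tz": 0, "ax": 0, "ay": 0, "az": 0, "claw": 0}])

```text
time_s: 5.78
tcp_pos: [0.6404, 0.1372, 0.0345]
ee_rot: [[0.999, -0.047, 0.0], [-0.047, -0.999, -0.0], [0.0, 0.0, -1.0]]
wrist_force: [-3.0, 0.1, 7.1]
gripper_width: 0.005
gripper_force: 3.6
```

```bash
python3 -c "
from h import *
p,d=capture('scene');print(floors(d));W=hgt('scene',d);s=sense();R=np.array(s['ee_rot']);L=(W-np.array(s['tcp_pos']))@R
for lo,hi in((.02,.04),(.04,.06),(.06,.08),(.08,.1)):
  m=(abs(L[...,0])<.05)&(abs(L[...,1])>lo)&(abs(L[...,1])<hi)&(W[...,2]>.066)&(W[...,2]<.3);z=np.sort(W[...,2][m]);print(lo,len(z),z[5:50:8].round(3))"
```

```text
[[55.7], [59.4], [58.8]]
0.02 689 [0.133 0.135 0.137 0.139 0.141 0.142]
0.04 211 [0.141 0.142 0.143 0.144 0.144 0.146]
0.06 278 [0.133 0.139 0.141 0.142 0.144 0.145]
0.08 321 [0.13  0.131 0.134 0.138 0.145 0.15 ]
```

drive_tool(rows=[{"tx": 0, "ty": 0, "tz": 0.1, "ax": 0, "ay": 0, "az": 0, "claw": 0}, {"tx": 0, "ty": 0, "tz": 0, "ax": 0, "ay": 0, "az": 0, "claw": 0}])

```text
time_s: 6.0
tcp_pos: [0.6404, 0.1372, 0.0344]
ee_rot: [[0.999, -0.046, 0.001], [-0.046, -0.999, -0.0], [0.001, 0.0, -1.0]]
wrist_force: [-4.3, -0.3, 10.6]
gripper_width: 0.006
gripper_force: 5.5
```

Left is blocked at 4 mm. Now the mid bay.

drive_tool(rows=[{"tx": 0, "ty": 0, "tz": -1.3, "ax": 0, "ay": 0, "az": 0, "claw": 0}, {"tx": 0, "ty": 2.8, "tz": 0, "ax": 0, "ay": 0, "az": 0, "claw": 0}, {"tx": 0, "ty": 2.8, "tz": 0, "ax": 0, "ay": 0, "az": 0, "claw": 0}, {"tx": 0, "ty": 2.8, "tz": 0, "ax": 0, "ay": 0, "az": 0, "claw": 0}, {"tx": 0, "ty": 2.8, "tz": 0, "ax": 0, "ay": 0, "az": 0, "claw": 0}, {"tx": 0, "ty": 0, "tz": 0.5, "ax": 0, "ay": 0, "az": 0, "claw": 0}, {"tx": 0, "ty": 0, "tz": 0.3, "ax": 0, "ay": 0, "az": 0, "claw": 0}, {"tx": 0, "ty": 0, "tz": 0.1, "ax": 0, "ay": 0, "az": 0, "claw": 0}, {"tx": 0, "ty": 0, "tz": 0.1, "ax": 0, "ay": 0, "az": 0, "claw": 0}])

```text
time_s: 6.75
tcp_pos: [0.6352, 0.0254, 0.0359]
ee_rot: [[0.999, -0.046, -0.0], [-0.046, -0.999, -0.001], [0.0, 0.001, -1.0]]
wrist_force: [-0.4, -3.6, 6.0]
gripper_width: 0.007
gripper_force: 2.5
```

drive_tool(rows=[{"tx": 0, "ty": 0, "tz": 0.1, "ax": 0, "ay": 0, "az": 0, "claw": 0}, {"tx": 0, "ty": 0, "tz": 0.1, "ax": 0, "ay": 0, "az": 0, "claw": 0}, {"tx": 0, "ty": 0, "tz": 0.05, "ax": 0, "ay": 0, "az": 0, "claw": 0}, {"tx": 0, "ty": 0, "tz": 0, "ax": 0, "ay": 0, "az": 0, "claw": 0}])

```text
time_s: 7.08
tcp_pos: [0.6354, 0.0259, 0.0345]
ee_rot: [[0.999, -0.045, 0.001], [-0.045, -0.999, -0.001], [0.001, 0.001, -1.0]]
wrist_force: [-1.2, -4.7, 8.1]
gripper_width: 0.006
gripper_force: 4.1
```

drive_tool(rows=[{"tx": 0, "ty": 0, "tz": 0.1, "ax": 0, "ay": 0, "az": 0, "claw": 0}, {"tx": 0, "ty": 0, "tz": 0, "ax": 0, "ay": 0, "az": 0, "claw": 0}])

```text
time_s: 7.25
tcp_pos: [0.6354, 0.0259, 0.0344]
ee_rot: [[0.999, -0.044, 0.001], [-0.044, -0.999, -0.001], [0.001, 0.001, -1.0]]
wrist_force: [-3.4, -3.3, 12.6]
gripper_width: 0.004
gripper_force: 6.2
```

Mid is blocked as well, so the right bay should be empty.

drive_tool(rows=[{"tx": 0, "ty": 0, "tz": -1.4, "ax": 0, "ay": 0, "az": 0, "claw": 0}, {"tx": 0, "ty": 2.8, "tz": 0, "ax": 0, "ay": 0, "az": 0, "claw": 0}, {"tx": 0, "ty": 2.8, "tz": 0, "ax": 0, "ay": 0, "az": 0, "claw": 0}, {"tx": 0, "ty": 2.8, "tz": 0, "ax": 0, "ay": 0, "az": 0, "claw": 0}, {"tx": 0, "ty": 2.8, "tz": 0, "ax": 0, "ay": 0, "az": 0, "claw": 0}, {"tx": 0, "ty": 0, "tz": 0.6, "ax": 0, "ay": 0, "az": 0, "claw": 0}, {"tx": 0, "ty": 0, "tz": 0.3, "ax": 0, "ay": 0, "az": 0, "claw": 0}, {"tx": 0, "ty": 0, "tz": 0.2, "ax": 0, "ay": 0, "az": 0, "claw": 0}, {"tx": 0, "ty": 0, "tz": 0.1, "ax": 0, "ay": 0, "az": 0, "claw": 0}])

```text
time_s: 8.0
tcp_pos: [0.6303, -0.0857, 0.0344]
ee_rot: [[0.999, -0.045, 0.0], [-0.045, -0.999, -0.001], [0.0, 0.001, -1.0]]
wrist_force: [-1.8, -3.7, 5.2]
gripper_width: 0.002
gripper_force: 2.5
```

drive_tool(rows=[{"tx": 0, "ty": 0, "tz": 0.2, "ax": 0, "ay": 0, "az": 0, "claw": 0}, {"tx": 0, "ty": 0, "tz": 0.1, "ax": 0, "ay": 0, "az": 0, "claw": 0}, {"tx": 0, "ty": 0, "tz": 0, "ax": 0, "ay": 0, "az": 0, "claw": 0}])

```text
time_s: 8.25
tcp_pos: [0.6303, -0.0856, 0.0314]
ee_rot: [[0.999, -0.045, 0.001], [-0.045, -0.999, -0.0], [0.001, 0.0, -1.0]]
wrist_force: [-0.8, -3.0, 4.1]
gripper_width: -0.001
gripper_force: 2.1
```

drive_tool(rows=[{"tx": 0, "ty": 0, "tz": 0.2, "ax": 0, "ay": 0, "az": 0, "claw": 0}, {"tx": 0, "ty": 0, "tz": 0.2, "ax": 0, "ay": 0, "az": 0, "claw": 0}, {"tx": 0, "ty": 0, "tz": 0.2, "ax": 0, "ay": 0, "az": 0, "claw": 0}, {"tx": 0, "ty": 0, "tz": 0.2, "ax": 0, "ay": 0, "az": 0, "claw": 0}, {"tx": 0, "ty": 0, "tz": 0.2, "ax": 0, "ay": 0, "az": 0, "claw": 0}, {"tx": 0, "ty": 0, "tz": 0.2, "ax": 0, "ay": 0, "az": 0, "claw": 0}, {"tx": 0, "ty": 0, "tz": 0.2, "ax": 0, "ay": 0, "az": 0, "claw": 0}, {"tx": 0, "ty": 0, "tz": 0.2, "ax": 0, "ay": 0, "az": 0, "claw": 0}, {"tx": 0, "ty": 0, "tz": 0.2, "ax": 0, "ay": 0, "az": 0, "claw": 0}, {"tx": 0, "ty": 0, "tz": 0.1, "ax": 0, "ay": 0, "az": 0, "claw": 0}])

```text
time_s: 9.08
tcp_pos: [0.6304, -0.0856, 0.0124]
ee_rot: [[0.999, -0.046, 0.001], [-0.046, -0.999, 0.0], [0.001, -0.0, -1.0]]
wrist_force: [0.2, -0.4, 5.6]
gripper_width: 0.006
gripper_force: 2.6
```

drive_tool(rows=[{"tx": 0, "ty": 0, "tz": 0.15, "ax": 0, "ay": 0, "az": 0, "claw": 0}, {"tx": 0, "ty": 0, "tz": 0.15, "ax": 0, "ay": 0, "az": 0, "claw": 0}, {"tx": 0, "ty": 0, "tz": 0.15, "ax": 0, "ay": 0, "az": 0, "claw": 0}, {"tx": 0, "ty": 0, "tz": 0, "ax": 0, "ay": 0, "az": 0, "claw": 0}])

```text
time_s: 9.42
tcp_pos: [0.6304, -0.0856, 0.0103]
ee_rot: [[0.999, -0.045, 0.002], [-0.045, -0.999, -0.0], [0.002, 0.0, -1.0]]
wrist_force: [-4.8, -0.3, 15.5]
gripper_width: 0.002
gripper_force: 7.8
```

The right floor is fully down, with a dead stop at a TCP reading of 0.0103. Next is the marble.

```bash
python3 -c "
from h import *
go(.445,.025,.02,-12.8)"
```

```text
t 9.4167 tcp [ 0.6304 -0.0856  0.0103] yaw -2.59 tilt [ 0.0015 -0.0002] F [-4.8 -0.3 15.5]
az rad 0.1783 then cm tx -20.53 ty -6.68 tz -0.97
```

drive_tool(rows=[{"tx": 0, "ty": 0, "tz": -3.5, "ax": 0, "ay": 0, "az": 0, "claw": 0}, {"tx": 0, "ty": 0, "tz": -3.5, "ax": 0, "ay": 0, "az": 0, "claw": 0}, {"tx": 0, "ty": 0, "tz": -0.5, "ax": 0, "ay": 0, "az": 0.0892, "claw": 8.7}, {"tx": 0, "ty": 0, "tz": 0, "ax": 0, "ay": 0, "az": 0.0892, "claw": 8.7}, {"tx": -3.42, "ty": -1.11, "tz": 0, "ax": 0, "ay": 0, "az": 0, "claw": 8.7}, {"tx": -3.42, "ty": -1.11, "tz": 0, "ax": 0, "ay": 0, "az": 0, "claw": 8.7}, {"tx": -3.42, "ty": -1.11, "tz": 0, "ax": 0, "ay": 0, "az": 0, "claw": 8.7}, {"tx": -3.42, "ty": -1.11, "tz": 0, "ax": 0, "ay": 0, "az": 0, "claw": 8.7}, {"tx": -3.42, "ty": -1.11, "tz": 0, "ax": 0, "ay": 0, "az": 0, "claw": 8.7}, {"tx": -3.42, "ty": -1.11, "tz": 0, "ax": 0, "ay": 0, "az": 0, "claw": 8.7}])

```text
time_s: 10.25
tcp_pos: [0.4424, 0.0256, 0.0817]
ee_rot: [[0.975, -0.224, -0.001], [-0.224, -0.975, 0.001], [-0.002, -0.001, -1.0]]
wrist_force: [-0.1, 0.4, 0.3]
gripper_width: 0.528
gripper_force: 0.0
```

drive_tool(rows=[{"tx": 0, "ty": 0, "tz": 0, "ax": 0, "ay": 0, "az": 0, "claw": 8.7}, {"tx": 0, "ty": 0, "tz": 0, "ax": 0, "ay": 0, "az": 0, "claw": 8.7}])

```text
time_s: 10.42
tcp_pos: [0.4429, 0.0256, 0.0823]
ee_rot: [[0.975, -0.221, -0.001], [-0.221, -0.975, 0.001], [-0.001, -0.001, -1.0]]
wrist_force: [0.6, 0.2, -0.0]
gripper_width: 0.678
gripper_force: 0.0
```

```bash
python3 -c "
from h import *
go(.445,.025,-.0165,-12.8);print(sense()['gripper_width'])
p,d=capture('scene');print(floors(d));save('s3',cv2.resize(p[110:270,200:420],None,fx=3,fy=3,interpolation=2))"
```

```text
t 10.4167 tcp [0.4429 0.0256 0.0823] yaw -12.74 tilt [-0.0006  0.0009] F [ 0.6  0.2 -0. ]
az rad 0.0011 then cm tx 0.22 ty 0.02 tz 9.88
0.6779332565246868
[[55.4], [55.4], [31.7]]
```

View pics/s3.png

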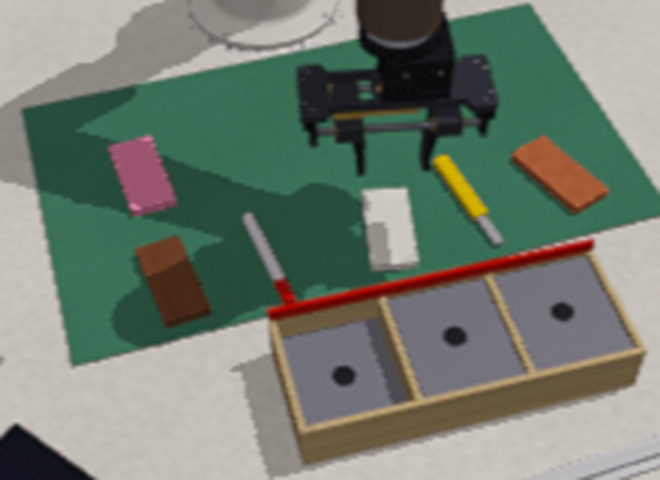

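The right floor is down and the open fingers straddle the marble at about crop (390,225). Descending.

drive_tool(rows=[{"tx": 0.2, "ty": 0, "tz": 3.5, "ax": 0, "ay": 0, "az": 0, "claw": 8.7}, {"tx": 0, "ty": 0, "tz": 3.5, "ax": 0, "ay": 0, "az": 0, "claw": 8.7}, {"tx": 0, "ty": 0, "tz": 2.0, "ax": 0, "ay": 0, "az": 0, "claw": 8.7}, {"tx": 0, "ty": 0, "tz": 0.5, "ax": 0, "ay": 0, "az": 0, "claw": 8.7}, {"tx": 0, "ty": 0, "tz": 0.25, "ax": 0, "ay": 0, "az": 0, "claw": 8.7}, {"tx": 0, "ty": 0, "tz": 0, "ax": 0, "ay": 0, "az": 0, "claw": 8.7}])

```text
time_s: 10.97
tcp_pos: [0.4476, 0.0238, -0.015]
ee_rot: [[0.975, -0.224, 0.0], [-0.224, -0.975, -0.0], [0.0, -0.0, -1.0]]
wrist_force: [-0.2, -0.1, 0.5]
gripper_width: 0.996
gripper_force: 0.0
```

drive_tool(rows=[{"tx": 0, "ty": 0, "tz": 0, "ax": 0, "ay": 0, "az": 0, "claw": 3}, {"tx": 0, "ty": 0, "tz": 0, "ax": 0, "ay": 0, "az": 0, "claw": 3}, {"tx": 0, "ty": 0, "tz": 0, "ax": 0, "ay": 0, "az": 0, "claw": 3}, {"tx": 0, "ty": 0, "tz": 0, "ax": 0, "ay": 0, "az": 0, "claw": 3}, {"tx": 0, "ty": 0, "tz": 0, "ax": 0, "ay": 0, "az": 0, "claw": 3}, {"tx": 0, "ty": 0, "tz": 0, "ax": 0, "ay": 0, "az": 0, "claw": 3}])

```text
time_s: 11.47
tcp_pos: [0.4468, 0.0239, -0.0146]
ee_rot: [[0.975, -0.223, 0.001], [-0.223, -0.975, 0.0], [0.001, -0.001, -1.0]]
wrist_force: [-0.3, -0.1, 0.5]
gripper_width: 0.636
gripper_force: 0.0
```

drive_tool(rows=[{"tx": 0, "ty": 0, "tz": 0, "ax": 0, "ay": 0, "az": 0, "claw": 3}, {"tx": 0, "ty": 0, "tz": 0, "ax": 0, "ay": 0, "az": 0, "claw": 3}, {"tx": 0, "ty": 0, "tz": 0, "ax": 0, "ay": 0, "az": 0, "claw": 3}])

```text
time_s: 11.72
tcp_pos: [0.4466, 0.0238, -0.0147]
ee_rot: [[0.975, -0.223, 0.0], [-0.223, -0.975, -0.0], [0.0, 0.0, -1.0]]
wrist_force: [-0.3, 0.6, 3.6]
gripper_width: 0.569
gripper_force: 30.0
```

drive_tool(rows=[{"tx": 0, "ty": 0, "tz": -2.0, "ax": 0, "ay": 0, "az": 0, "claw": 3}, {"tx": 0, "ty": 0, "tz": -3.5, "ax": 0, "ay": 0, "az": 0, "claw": 3}, {"tx": 0, "ty": 0, "tz": -3.5, "ax": 0, "ay": 0, "az": -0.0885, "claw": 3}, {"tx": 0, "ty": 0, "tz": 0, "ax": 0, "ay": 0, "az": -0.0885, "claw": 3}])

```text
time_s: 12.05
tcp_pos: [0.451, 0.0252, 0.0807]
ee_rot: [[0.999, -0.042, 0.012], [-0.042, -0.999, 0.004], [0.012, -0.004, -1.0]]
wrist_force: [1.4, -0.5, -1.6]
gripper_width: 0.573
gripper_force: 30.0
```

```bash
python3 -c "
from h import *
go(.6304,-.0875,.0103,-2.7)"
```

```text
t 12.05 tcp [0.451  0.0252 0.0807] yaw -2.43 tilt [0.012  0.0036] F [ 1.4 -0.5 -1.6]
az rad 0.0046 then cm tx 18.45 ty 10.41 tz 7.04
```

drive_tool(rows=[{"tx": 3.1, "ty": 1.72, "tz": 0, "ax": 0, "ay": 0, "az": 0, "claw": 3}, {"tx": 3.1, "ty": 1.72, "tz": 0, "ax": 0, "ay": 0, "az": 0, "claw": 3}, {"tx": 3.1, "ty": 1.72, "tz": 0, "ax": 0, "ay": 0, "az": 0, "claw": 3}, {"tx": 3.1, "ty": 1.72, "tz": 0, "ax": 0, "ay": 0, "az": 0, "claw": 3}, {"tx": 3.1, "ty": 1.72, "tz": 0, "ax": 0, "ay": 0, "az": 0, "claw": 3}, {"tx": 3.0, "ty": 1.72, "tz": 0, "ax": 0, "ay": 0, "az": 0, "claw": 3}, {"tx": 0, "ty": 0, "tz": 0, "ax": 0, "ay": 0, "az": 0, "claw": 3}, {"tx": 0, "ty": 0, "tz": 0, "ax": 0, "ay": 0, "az": 0, "claw": 3}, {"tx": 0, "ty": 0, "tz": 0, "ax": 0, "ay": 0, "az": 0, "claw": 3}])

```text
time_s: 12.8
tcp_pos: [0.6249, -0.0883, 0.0736]
ee_rot: [[0.999, -0.049, -0.003], [-0.049, -0.999, 0.0], [-0.003, -0.0, -1.0]]
wrist_force: [-1.9, -0.2, -1.5]
gripper_width: 0.572
gripper_force: 30.0
```

```bash
cat > t.py <<'E'
from h import *
go(.6304,-.0875,.0103,-2.7)
p,d=capture('top');W=hgt('top',d);h=cv2.cvtColor(p,cv2.COLOR_RGB2HSV);s=sense();R=np.array(s['ee_rot']);L=(W-np.array(s['tcp_pos']))@R
# visible slab ends beside gripper, tool frame
m=(L[...,2]<-.005+0)&(L[...,2]>-.05)&(abs(L[...,1])<.03)&(abs(L[...,0])<.08)
x=L[...,0][m];print('slab x ext',len(x),np.percentile(x,[0,2,98,100]).round(4) if len(x) else 0)
E
python3 t.py
```

```text
t 12.8 tcp [ 0.6249 -0.0883  0.0736] yaw -2.82 tilt [-0.0033  0.0003] F [-1.9 -0.2 -1.5]
az rad -0.0021 then cm tx 0.54 ty -0.10 tz 6.33
slab x ext 227 [-0.0628 -0.0576 -0.0113 -0.0101]
```

drive_tool(rows=[{"tx": 0.8, "ty": -0.1, "tz": 0, "ax": 0, "ay": 0, "az": 0, "claw": 3}, {"tx": 0, "ty": 0, "tz": 1.5, "ax": 0, "ay": 0, "az": 0, "claw": 3}, {"tx": 0, "ty": 0, "tz": 1.5, "ax": 0, "ay": 0, "az": 0, "claw": 3}, {"tx": 0, "ty": 0, "tz": 0, "ax": 0, "ay": 0, "az": 0, "claw": 3}])

```text
time_s: 13.18
tcp_pos: [0.632, -0.0867, 0.0424]
ee_rot: [[0.999, -0.048, -0.006], [-0.048, -0.999, 0.0], [-0.006, -0.0, -1.0]]
wrist_force: [-0.6, 0.8, -1.9]
gripper_width: 0.572
gripper_force: 30.0
```

```bash
python3 t.py
```

```text
t 13.1833 tcp [ 0.632  -0.0867  0.0424] yaw -2.75 tilt [-0.0057  0.0005] F [-0.6  0.8 -1.9]
az rad -0.0009 then cm tx -0.15 ty 0.08 tz 3.21
slab x ext 281 [-0.0727 -0.0722 -0.0128 -0.0113]
```

drive_tool(rows=[{"tx": 0, "ty": 0, "tz": 0.8, "ax": 0, "ay": 0, "az": 0, "claw": 3}, {"tx": 0, "ty": 0, "tz": 0.8, "ax": 0, "ay": 0, "az": 0, "claw": 3}, {"tx": 0, "ty": 0, "tz": 0.6, "ax": 0, "ay": 0, "az": 0, "claw": 3}, {"tx": 0, "ty": 0, "tz": 0, "ax": 0, "ay": 0, "az": 0, "claw": 3}])

```text
time_s: 13.57
tcp_pos: [0.6332, -0.0876, 0.0215]
ee_rot: [[0.999, -0.049, -0.003], [-0.049, -0.999, 0.0], [-0.003, 0.0, -1.0]]
wrist_force: [0.0, 0.3, -1.7]
gripper_width: 0.571
gripper_force: 30.0
```

drive_tool(rows=[{"tx": 0, "ty": 0, "tz": 0.2, "ax": 0, "ay": 0, "az": 0, "claw": 3}, {"tx": 0, "ty": 0, "tz": 0.1, "ax": 0, "ay": 0, "az": 0, "claw": 3}, {"tx": 0, "ty": 0, "tz": 0, "ax": 0, "ay": 0, "az": 0, "claw": 3}])

```text
time_s: 13.82
tcp_pos: [0.6345, -0.0877, 0.0201]
ee_rot: [[0.999, -0.048, 0.0], [-0.048, -0.999, -0.0], [0.0, 0.0, -1.0]]
wrist_force: [-0.1, -0.7, -1.7]
gripper_width: 0.566
gripper_force: 30.0
```

drive_tool(rows=[{"tx": 0, "ty": 0, "tz": 0.2, "ax": 0, "ay": 0, "az": 0, "claw": 3}, {"tx": 0, "ty": 0, "tz": 0.2, "ax": 0, "ay": 0, "az": 0, "claw": 3}, {"tx": -0.3, "ty": 0, "tz": 0, "ax": 0, "ay": 0, "az": 0, "claw": 3}, {"tx": -0.2, "ty": 0, "tz": 0, "ax": 0, "ay": 0, "az": 0, "claw": 3}, {"tx": 0, "ty": 0, "tz": 0, "ax": 0, "ay": 0, "az": 0, "claw": 3}])

```text
time_s: 14.23
tcp_pos: [0.6288, -0.0874, 0.016]
ee_rot: [[0.999, -0.048, -0.001], [-0.048, -0.999, 0.0], [-0.001, -0.0, -1.0]]
wrist_force: [-0.2, -0.6, -2.2]
gripper_width: 0.568
gripper_force: 30.0
```

drive_tool(rows=[{"tx": -0.15, "ty": 0, "tz": 0, "ax": 0, "ay": 0, "az": 0, "claw": 3}, {"tx": 0, "ty": 0, "tz": 0, "ax": 0, "ay": 0, "az": 0, "claw": 3}])

```text
time_s: 14.4
tcp_pos: [0.6277, -0.0873, 0.0162]
ee_rot: [[0.999, -0.048, 0.0], [-0.048, -0.999, 0.0], [0.0, -0.0, -1.0]]
wrist_force: [-0.2, 0.3, -2.4]
gripper_width: 0.567
gripper_force: 30.0
```

drive_tool(rows=[{"tx": -0.15, "ty": 0, "tz": 0, "ax": 0, "ay": 0, "az": 0, "claw": 3}, {"tx": 0, "ty": 0, "tz": 0, "ax": 0, "ay": 0, "az": 0, "claw": 3}])

```text
time_s: 14.57
tcp_pos: [0.6262, -0.0872, 0.0161]
ee_rot: [[0.999, -0.048, -0.0], [-0.048, -0.999, 0.0], [-0.0, -0.0, -1.0]]
wrist_force: [-1.0, -0.5, -2.3]
gripper_width: 0.568
gripper_force: 30.0
```

drive_tool(rows=[{"tx": -0.15, "ty": 0, "tz": 0, "ax": 0, "ay": 0, "az": 0, "claw": 3}, {"tx": 0, "ty": 0, "tz": 0, "ax": 0, "ay": 0, "az": 0, "claw": 3}])

```text
time_s: 14.73
tcp_pos: [0.6249, -0.0872, 0.0162]
ee_rot: [[0.999, -0.048, 0.0], [-0.048, -0.999, 0.0], [0.0, -0.0, -1.0]]
wrist_force: [-0.6, -0.3, -1.5]
gripper_width: 0.572
gripper_force: 30.0
```

drive_tool(rows=[{"tx": -0.15, "ty": 0, "tz": 0, "ax": 0, "ay": 0, "az": 0, "claw": 3}, {"tx": 0, "ty": 0, "tz": 0, "ax": 0, "ay": 0, "az": 0, "claw": 3}])

```text
time_s: 14.9
tcp_pos: [0.625, -0.0871, 0.0166]
ee_rot: [[0.999, -0.048, 0.004], [-0.048, -0.999, -0.0], [0.004, -0.0, -1.0]]
wrist_force: [3.0, -0.3, -1.7]
gripper_width: 0.566
gripper_force: 30.0
```

drive_tool(rows=[{"tx": -0.05, "ty": 0, "tz": 0.15, "ax": 0, "ay": 0, "az": 0, "claw": 3}, {"tx": 0, "ty": 0, "tz": 0.1, "ax": 0, "ay": 0, "az": 0, "claw": 3}, {"tx": 0, "ty": 0, "tz": 0, "ax": 0, "ay": 0, "az": 0, "claw": 3}])

```text
time_s: 15.15
tcp_pos: [0.6249, -0.087, 0.0144]
ee_rot: [[0.999, -0.048, 0.004], [-0.048, -0.999, -0.0], [0.004, -0.0, -1.0]]
wrist_force: [4.9, -0.8, -0.3]
gripper_width: 0.569
gripper_force: 30.0
```

drive_tool(rows=[{"tx": 0, "ty": 0, "tz": 0.1, "ax": 0, "ay": 0, "az": 0, "claw": 3}, {"tx": 0, "ty": 0, "tz": 0, "ax": 0, "ay": 0, "az": 0, "claw": 3}])

```text
time_s: 15.32
tcp_pos: [0.6249, -0.087, 0.0143]
ee_rot: [[0.999, -0.047, 0.004], [-0.047, -0.999, -0.0], [0.004, 0.0, -1.0]]
wrist_force: [3.9, 0.9, 4.8]
gripper_width: 0.573
gripper_force: 30.0
```

drive_tool(rows=[{"tx": 0, "ty": 0, "tz": 0, "ax": 0, "ay": 0, "az": 0, "claw": 6.4}, {"tx": 0, "ty": 0, "tz": 0, "ax": 0, "ay": 0, "az": 0, "claw": 6.4}, {"tx": 0, "ty": 0, "tz": 0, "ax": 0, "ay": 0, "az": 0, "claw": 6.4}, {"tx": 0, "ty": 0, "tz": -1.5, "ax": 0, "ay": 0, "az": 0, "claw": 6.4}, {"tx": 0, "ty": 0, "tz": -3, "ax": 0, "ay": 0, "az": 0, "claw": 6.4}, {"tx": 0, "ty": 0, "tz": -3, "ax": 0, "ay": 0, "az": 0, "claw": 6.4}, {"tx": 0, "ty": 0, "tz": 0, "ax": 0, "ay": 0, "az": -0.0925, "claw": 6.4}, {"tx": 0, "ty": 0, "tz": 0, "ax": 0, "ay": 0, "az": -0.0925, "claw": 8.7}, {"tx": 0, "ty": 0, "tz": 0, "ax": 0, "ay": 0, "az": -0.0925, "claw": 8.7}, {"tx": 0, "ty": 0, "tz": 0, "ax": 0, "ay": 0, "az": -0.0925, "claw": 8.7}])

```text
time_s: 16.15
tcp_pos: [0.6211, -0.0872, 0.0866]
ee_rot: [[0.948, 0.32, -0.004], [0.32, -0.948, 0.0], [-0.004, -0.001, -1.0]]
wrist_force: [0.3, -0.0, -0.3]
gripper_width: 0.886
gripper_force: 0.0
```

drive_tool(rows=[{"tx": -0.84, "ty": -3.7, "tz": 0, "ax": 0, "ay": 0, "az": 0, "claw": 8.7}, {"tx": -0.84, "ty": -3.7, "tz": 0, "ax": 0, "ay": 0, "az": 0, "claw": 8.7}, {"tx": -0.84, "ty": -3.7, "tz": 0, "ax": 0, "ay": 0, "az": 0, "claw": 8.7}, {"tx": -0.84, "ty": -3.7, "tz": 0, "ax": 0, "ay": 0, "az": 0, "claw": 8.7}, {"tx": -0.84, "ty": -3.7, "tz": 0, "ax": 0, "ay": 0, "az": 0, "claw": 8.7}, {"tx": -0.84, "ty": -3.7, "tz": 0, "ax": 0, "ay": 0, "az": 0, "claw": 8.7}, {"tx": -0.84, "ty": -3.7, "tz": 0, "ax": 0, "ay": 0, "az": 0, "claw": 8.7}, {"tx": -0.84, "ty": -3.7, "tz": 0, "ax": 0, "ay": 0, "az": 0, "claw": 8.7}, {"tx": -0.84, "ty": -3.7, "tz": 0, "ax": 0, "ay": 0, "az": 0, "claw": 8.7}, {"tx": -0.84, "ty": -3.7, "tz": 0, "ax": 0, "ay": 0, "az": 0, "claw": 8.7}])

```text
time_s: 16.98
tcp_pos: [0.4238, 0.2374, 0.0868]
ee_rot: [[0.949, 0.315, -0.003], [0.315, -0.949, -0.002], [-0.003, 0.001, -1.0]]
wrist_force: [1.4, -0.1, -0.5]
gripper_width: 1.002
gripper_force: 0.0
```

drive_tool(rows=[{"tx": 0, "ty": 0, "tz": 0, "ax": 0, "ay": 0, "az": 0, "claw": 8.7}, {"tx": 0, "ty": 0, "tz": 0, "ax": 0, "ay": 0, "az": 0, "claw": 8.7}])

```text
time_s: 17.15
tcp_pos: [0.4243, 0.238, 0.087]
ee_rot: [[0.948, 0.32, -0.002], [0.32, -0.948, -0.002], [-0.003, 0.001, -1.0]]
wrist_force: [0.8, -0.4, -0.4]
gripper_width: 1.001
gripper_force: 0.0
```

```bash
cat > pile.py <<'E'
from h import *
# slab pose in crate frame from top view; arg: name, top height
import sys
def pile(p,d,kind,z):
    q=p.astype(int);r,g,b=q[...,0],q[...,1],q[...,2];V=q.max(-1);S=(V-q.min(-1))/np.maximum(V,1)
    m={'marble':(V>100)&(S<.2),'terra':(r>g*1.4),'timber':(r>g*1.25)}[kind]
    x,y,a,b_,ang=rectw(m.astype(np.uint8),z,(307,152,344,188))
    A=np.radians(-2.7);dx,dy=x-629.5,y+87.7
    print(kind,"crate x %.1f y_rel %.1f"%(dx*np.cos(A)+dy*np.sin(A),-dx*np.sin(A)+dy*np.cos(A)),"size",a,b_,"yaw",round(ang+2.7,1))
if __name__=="__main__":
    p,d=capture('top');pile(p,d,sys.argv[1],float(sys.argv[2]))
    save('top_'+sys.argv[1],cv2.resize(p[145:195,220:360],None,fx=5,fy=5,interpolation=2))
E
python3 pile.py marble .044; python3 -c "
from h import *
go(.4273,.2379,-.0165,18.5)"
```

```text
marble crate x -1.4 y_rel 1.0 size 102.3 51.4 yaw 0.1
t 17.2 tcp [0.425  0.237  0.0869] yaw 18.51 tilt [-0.0021 -0.0019] F [-0.2 -1.1 -0.6]
az rad 0.0002 then cm tx 0.25 ty -0.01 tz 10.34
```

View pics/top_marble.png

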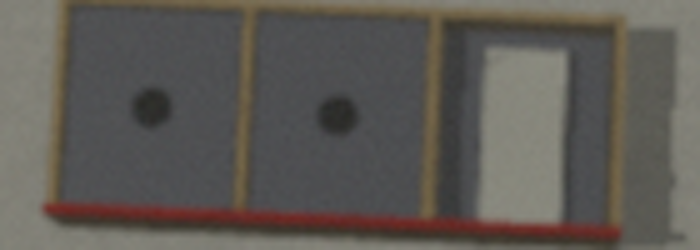

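The view shows the marble square in the right bay, its end under the red rail's edge at crop row 225. The rail hides a little of it. Now the terracotta.

drive_tool(rows=[{"tx": 0.2, "ty": 0, "tz": 3.5, "ax": 0, "ay": 0, "az": 0, "claw": 8.7}, {"tx": 0, "ty": 0, "tz": 3.5, "ax": 0, "ay": 0, "az": 0, "claw": 8.7}, {"tx": 0, "ty": 0, "tz": 2.4, "ax": 0, "ay": 0, "az": 0, "claw": 8.7}, {"tx": 0, "ty": 0, "tz": 0.5, "ax": 0, "ay": 0, "az": 0, "claw": 8.7}, {"tx": 0, "ty": 0, "tz": 0.25, "ax": 0, "ay": 0, "az": 0, "claw": 8.7}, {"tx": 0, "ty": 0, "tz": 0, "ax": 0, "ay": 0, "az": 0, "claw": 8.7}])

```text
time_s: 17.7
tcp_pos: [0.4288, 0.2374, -0.0138]
ee_rot: [[0.949, 0.315, -0.0], [0.315, -0.949, -0.0], [-0.0, 0.0, -1.0]]
wrist_force: [-0.5, -0.2, -0.5]
gripper_width: 0.998
gripper_force: 0.0
```

drive_tool(rows=[{"tx": 0, "ty": 0, "tz": 0, "ax": 0, "ay": 0, "az": 0, "claw": 3}, {"tx": 0, "ty": 0, "tz": 0, "ax": 0, "ay": 0, "az": 0, "claw": 3}, {"tx": 0, "ty": 0, "tz": 0, "ax": 0, "ay": 0, "az": 0, "claw": 3}, {"tx": 0, "ty": 0, "tz": 0, "ax": 0, "ay": 0, "az": 0, "claw": 3}, {"tx": 0, "ty": 0, "tz": 0, "ax": 0, "ay": 0, "az": 0, "claw": 3}, {"tx": 0, "ty": 0, "tz": 0, "ax": 0, "ay": 0, "az": 0, "claw": 3}, {"tx": 0, "ty": 0, "tz": 0, "ax": 0, "ay": 0, "az": 0, "claw": 3}, {"tx": 0, "ty": 0, "tz": 0, "ax": 0, "ay": 0, "az": 0, "claw": 3}, {"tx": 0, "ty": 0, "tz": 0, "ax": 0, "ay": 0, "az": 0, "claw": 3}])

```text
time_s: 18.45
tcp_pos: [0.4282, 0.2382, -0.0137]
ee_rot: [[0.949, 0.316, 0.0], [0.316, -0.949, 0.0], [0.0, -0.0, -1.0]]
wrist_force: [-0.2, 0.1, 2.2]
gripper_width: 0.565
gripper_force: 30.0
```

drive_tool(rows=[{"tx": 0, "ty": 0, "tz": -2.0, "ax": 0, "ay": 0, "az": 0, "claw": 3}, {"tx": 0, "ty": 0, "tz": -3.5, "ax": 0, "ay": 0, "az": 0, "claw": 3}, {"tx": 0, "ty": 0, "tz": -3.5, "ax": 0, "ay": 0, "az": 0, "claw": 3}, {"tx": 0, "ty": 0, "tz": -0.5, "ax": 0, "ay": 0, "az": 0.0925, "claw": 3}, {"tx": 0, "ty": 0, "tz": 0, "ax": 0, "ay": 0, "az": 0.0925, "claw": 3}, {"tx": 0, "ty": 0, "tz": 0, "ax": 0, "ay": 0, "az": 0.0925, "claw": 3}, {"tx": 0, "ty": 0, "tz": 0, "ax": 0, "ay": 0, "az": 0.0915, "claw": 3}])

```text
time_s: 19.03
tcp_pos: [0.4278, 0.2378, 0.081]
ee_rot: [[0.999, -0.052, -0.0], [-0.052, -0.999, 0.0], [-0.0, -0.0, -1.0]]
wrist_force: [-0.3, 0.1, -1.4]
gripper_width: 0.571
gripper_force: 30.0
```

drive_tool(rows=[{"tx": 2.2, "ty": 3.15, "tz": 0, "ax": 0, "ay": 0, "az": 0, "claw": 3}, {"tx": 2.2, "ty": 3.15, "tz": 0, "ax": 0, "ay": 0, "az": 0, "claw": 3}, {"tx": 2.2, "ty": 3.15, "tz": 0, "ax": 0, "ay": 0, "az": 0, "claw": 3}, {"tx": 2.2, "ty": 3.15, "tz": 0, "ax": 0, "ay": 0, "az": 0, "claw": 3}, {"tx": 2.2, "ty": 3.15, "tz": 0, "ax": 0, "ay": 0, "az": 0, "claw": 3}, {"tx": 2.2, "ty": 3.15, "tz": 0, "ax": 0, "ay": 0, "az": 0, "claw": 3}, {"tx": 2.2, "ty": 3.15, "tz": 0, "ax": 0, "ay": 0, "az": 0, "claw": 3}, {"tx": 2.2, "ty": 3.15, "tz": 0, "ax": 0, "ay": 0, "az": 0, "claw": 3}, {"tx": 2.2, "ty": 3.15, "tz": 0, "ax": 0, "ay": 0, "az": 0, "claw": 3}, {"tx": 2.2, "ty": 3.15, "tz": 0, "ax": 0, "ay": 0, "az": 0, "claw": 3}])

```text
time_s: 19.87
tcp_pos: [0.6332, -0.0889, 0.0803]
ee_rot: [[0.999, -0.048, -0.001], [-0.048, -0.999, 0.0], [-0.001, -0.0, -1.0]]
wrist_force: [0.8, 0.8, -0.4]
gripper_width: 0.566
gripper_force: 30.0
```

drive_tool(rows=[{"tx": 0, "ty": 0, "tz": 0, "ax": 0, "ay": 0, "az": 0, "claw": 3}, {"tx": 0, "ty": 0, "tz": 0, "ax": 0, "ay": 0, "az": 0, "claw": 3}, {"tx": 0, "ty": 0, "tz": 0, "ax": 0, "ay": 0, "az": 0, "claw": 3}, {"tx": 0, "ty": 0, "tz": 0, "ax": 0, "ay": 0, "az": 0, "claw": 3}])

```text
time_s: 20.2
tcp_pos: [0.6321, -0.0862, 0.0806]
ee_rot: [[0.999, -0.046, -0.001], [-0.046, -0.999, 0.0], [-0.001, -0.0, -1.0]]
wrist_force: [1.6, -0.4, -0.3]
gripper_width: 0.573
gripper_force: 30.0
```

```bash
sed -i 's/go(.6304.*/go(.633,-.0870,.0273,-2.7)/' t.py; python3 t.py
```

```text
t 20.2 tcp [ 0.6321 -0.0862  0.0806] yaw -2.66 tilt [-0.0013  0.0002] F [ 1.6 -0.4 -0.3]
az rad 0.0006 then cm tx 0.09 ty 0.08 tz 5.33
slab x ext 239 [-0.058  -0.0577 -0.0121 -0.0106]
```

drive_tool(rows=[{"tx": 0, "ty": 0.1, "tz": 2.0, "ax": 0, "ay": 0, "az": 0, "claw": 3}, {"tx": 0, "ty": 0, "tz": 1.5, "ax": 0, "ay": 0, "az": 0, "claw": 3}, {"tx": 0, "ty": 0, "tz": 0.8, "ax": 0, "ay": 0, "az": 0, "claw": 3}, {"tx": 0, "ty": 0, "tz": 0, "ax": 0, "ay": 0, "az": 0, "claw": 3}, {"tx": 0, "ty": 0, "tz": 0, "ax": 0, "ay": 0, "az": 0, "claw": 3}])

```text
time_s: 20.67
tcp_pos: [0.6329, -0.0874, 0.0382]
ee_rot: [[0.999, -0.046, -0.0], [-0.046, -0.999, -0.0], [-0.0, 0.0, -1.0]]
wrist_force: [0.3, -0.2, -0.8]
gripper_width: 0.567
gripper_force: 30.0
```

drive_tool(rows=[{"tx": 0, "ty": 0, "tz": 0.4, "ax": 0, "ay": 0, "az": 0, "claw": 3}, {"tx": 0, "ty": 0, "tz": 0.3, "ax": 0, "ay": 0, "az": 0, "claw": 3}, {"tx": 0, "ty": 0, "tz": 0, "ax": 0, "ay": 0, "az": 0, "claw": 3}])

```text
time_s: 20.92
tcp_pos: [0.6329, -0.0879, 0.031]
ee_rot: [[0.999, -0.047, -0.0], [-0.047, -0.999, 0.0], [-0.0, -0.0, -1.0]]
wrist_force: [-0.9, 0.0, -0.5]
gripper_width: 0.569
gripper_force: 30.0
```

drive_tool(rows=[{"tx": -0.2, "ty": -0.05, "tz": 0.2, "ax": 0, "ay": 0, "az": 0, "claw": 3}, {"tx": -0.2, "ty": 0, "tz": 0, "ax": 0, "ay": 0, "az": 0, "claw": 3}, {"tx": -0.15, "ty": 0, "tz": 0, "ax": 0, "ay": 0, "az": 0, "claw": 3}, {"tx": 0, "ty": 0, "tz": 0, "ax": 0, "ay": 0, "az": 0, "claw": 3}])

```text
time_s: 21.25
tcp_pos: [0.6271, -0.0873, 0.0292]
ee_rot: [[0.999, -0.047, -0.0], [-0.047, -0.999, -0.0], [-0.0, 0.0, -1.0]]
wrist_force: [0.7, 0.4, -0.9]
gripper_width: 0.568
gripper_force: 30.0
```

drive_tool(rows=[{"tx": -0.15, "ty": 0, "tz": 0, "ax": 0, "ay": 0, "az": 0, "claw": 3}, {"tx": 0, "ty": 0, "tz": 0, "ax": 0, "ay": 0, "az": 0, "claw": 3}])

```text
time_s: 21.42
tcp_pos: [0.6258, -0.0873, 0.0292]
ee_rot: [[0.999, -0.047, 0.0], [-0.047, -0.999, 0.0], [0.0, -0.0, -1.0]]
wrist_force: [0.3, 0.9, -0.3]
gripper_width: 0.569
gripper_force: 30.0
```

drive_tool(rows=[{"tx": -0.15, "ty": 0, "tz": 0, "ax": 0, "ay": 0, "az": 0, "claw": 3}, {"tx": 0, "ty": 0, "tz": 0, "ax": 0, "ay": 0, "az": 0, "claw": 3}])

```text
time_s: 21.58
tcp_pos: [0.6247, -0.0871, 0.0293]
ee_rot: [[0.999, -0.047, 0.001], [-0.047, -0.999, 0.0], [0.001, -0.0, -1.0]]
wrist_force: [0.8, 0.1, -0.9]
gripper_width: 0.572
gripper_force: 30.0
```

drive_tool(rows=[{"tx": -0.1, "ty": 0, "tz": 0, "ax": 0, "ay": 0, "az": 0, "claw": 3}, {"tx": 0, "ty": 0, "tz": 0, "ax": 0, "ay": 0, "az": 0, "claw": 3}])

```text
time_s: 21.75
tcp_pos: [0.6247, -0.0871, 0.0295]
ee_rot: [[0.999, -0.047, 0.003], [-0.047, -0.999, -0.0], [0.003, -0.0, -1.0]]
wrist_force: [2.0, 0.5, -1.5]
gripper_width: 0.57
gripper_force: 30.0
```

drive_tool(rows=[{"tx": -0.1, "ty": 0, "tz": 0, "ax": 0, "ay": 0, "az": 0, "claw": 3}, {"tx": 0, "ty": 0, "tz": 0, "ax": 0, "ay": 0, "az": 0, "claw": 3}])

```text
time_s: 21.92
tcp_pos: [0.6247, -0.087, 0.0298]
ee_rot: [[0.999, -0.047, 0.005], [-0.047, -0.999, -0.0], [0.005, -0.0, -1.0]]
wrist_force: [5.5, -1.1, -2.1]
gripper_width: 0.57
gripper_force: 30.0
```

Against the rail at 5.5 N. Lower and release.

drive_tool(rows=[{"tx": 0, "ty": 0, "tz": 0.15, "ax": 0, "ay": 0, "az": 0, "claw": 3}, {"tx": 0, "ty": 0, "tz": 0.15, "ax": 0, "ay": 0, "az": 0, "claw": 3}, {"tx": 0, "ty": 0, "tz": 0, "ax": 0, "ay": 0, "az": 0, "claw": 3}])

```text
time_s: 22.17
tcp_pos: [0.6247, -0.087, 0.0273]
ee_rot: [[0.999, -0.046, 0.005], [-0.046, -0.999, -0.0], [0.005, 0.0, -1.0]]
wrist_force: [5.3, -0.7, 1.8]
gripper_width: 0.568
gripper_force: 30.0
```

drive_tool(rows=[{"tx": 0, "ty": 0, "tz": 0.05, "ax": 0, "ay": 0, "az": 0, "claw": 3}, {"tx": 0, "ty": 0, "tz": 0, "ax": 0, "ay": 0, "az": 0, "claw": 3}])

```text
time_s: 22.33
tcp_pos: [0.6247, -0.087, 0.0273]
ee_rot: [[0.999, -0.046, 0.005], [-0.046, -0.999, -0.0], [0.005, 0.0, -1.0]]
wrist_force: [5.1, -0.5, 4.4]
gripper_width: 0.568
gripper_force: 30.0
```

drive_tool(rows=[{"tx": 0, "ty": 0, "tz": 0, "ax": 0, "ay": 0, "az": 0, "claw": 6.4}, {"tx": 0, "ty": 0, "tz": 0, "ax": 0, "ay": 0, "az": 0, "claw": 6.4}, {"tx": 0, "ty": 0, "tz": 0, "ax": 0, "ay": 0, "az": 0, "claw": 6.4}, {"tx": 0, "ty": 0, "tz": -1.5, "ax": 0, "ay": 0, "az": 0, "claw": 6.4}, {"tx": 0, "ty": 0, "tz": -2.5, "ax": 0, "ay": 0, "az": 0, "claw": 6.4}, {"tx": 0, "ty": 0, "tz": -2.5, "ax": 0, "ay": 0, "az": 0, "claw": 6.4}, {"tx": 0, "ty": 0, "tz": 0, "ax": 0, "ay": 0, "az": -0.0712, "claw": 8.7}, {"tx": 0, "ty": 0, "tz": 0, "ax": 0, "ay": 0, "az": -0.0712, "claw": 8.7}])

```text
time_s: 23.0
tcp_pos: [0.6216, -0.0871, 0.0914]
ee_rot: [[0.995, 0.098, -0.001], [0.098, -0.995, 0.0], [-0.001, -0.001, -1.0]]
wrist_force: [0.3, -0.1, -1.0]
gripper_width: 0.813
gripper_force: 0.0
```

drive_tool(rows=[{"tx": -3.2, "ty": 1.91, "tz": 0, "ax": 0, "ay": 0, "az": 0, "claw": 8.7}, {"tx": -3.2, "ty": 1.91, "tz": 0, "ax": 0, "ay": 0, "az": 0, "claw": 8.7}, {"tx": -3.2, "ty": 1.91, "tz": 0, "ax": 0, "ay": 0, "az": 0, "claw": 8.7}, {"tx": -3.2, "ty": 1.91, "tz": 0, "ax": 0, "ay": 0, "az": 0, "claw": 8.7}, {"tx": -3.2, "ty": 1.91, "tz": 0, "ax": 0, "ay": 0, "az": 0, "claw": 8.7}, {"tx": -3.2, "ty": 1.91, "tz": 0, "ax": 0, "ay": 0, "az": 0, "claw": 8.7}, {"tx": 0, "ty": 0, "tz": 0, "ax": 0, "ay": 0, "az": 0, "claw": 8.7}, {"tx": 0, "ty": 0, "tz": 0, "ax": 0, "ay": 0, "az": 0, "claw": 8.7}])

```text
time_s: 23.67
tcp_pos: [0.4389, -0.2199, 0.0898]
ee_rot: [[0.996, 0.092, -0.004], [0.092, -0.996, 0.001], [-0.004, -0.001, -1.0]]
wrist_force: [1.1, -0.2, 0.8]
gripper_width: 0.996
gripper_force: 0.0
```

```bash
python3 -c "
from h import *
go(.4435,-.2198,-.0165,5.5)"; python3 pile.py terra .056
```

```text
t 23.6667 tcp [ 0.4389 -0.2199  0.0898] yaw 5.26 tilt [-0.0039  0.001 ] F [ 1.1 -0.2  0.8]
az rad -0.0041 then cm tx 0.46 ty 0.03 tz 10.63
terra crate x -2.9 y_rel 1.6 size 100.2 47.9 yaw 2.2
```

View pics/top_terra.png

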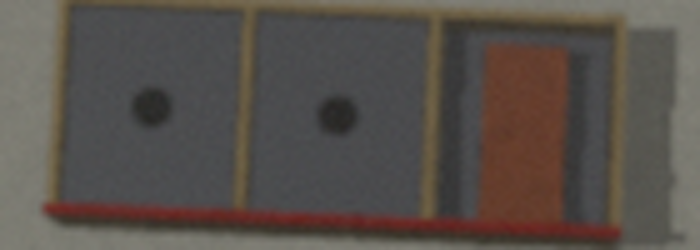

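The terracotta covers the marble, its end at the rail, with no white showing. Now the timber.

drive_tool(rows=[{"tx": 0.2, "ty": 0, "tz": 3.5, "ax": 0, "ay": 0, "az": 0, "claw": 8.7}, {"tx": 0, "ty": 0, "tz": 3.5, "ax": 0, "ay": 0, "az": 0, "claw": 8.7}, {"tx": 0, "ty": 0, "tz": 2.5, "ax": 0, "ay": 0, "az": 0, "claw": 8.7}, {"tx": 0, "ty": 0, "tz": 0.5, "ax": 0, "ay": 0, "az": 0, "claw": 8.7}, {"tx": 0, "ty": 0, "tz": 0.3, "ax": 0, "ay": 0, "az": 0, "claw": 8.7}, {"tx": 0, "ty": 0, "tz": 0, "ax": 0, "ay": 0, "az": 0, "claw": 8.7}])

```text
time_s: 24.22
tcp_pos: [0.4451, -0.2189, -0.0124]
ee_rot: [[0.995, 0.096, -0.0], [0.096, -0.995, -0.0], [-0.0, 0.0, -1.0]]
wrist_force: [0.3, 0.5, 1.2]
gripper_width: 1.0
gripper_force: 0.0
```

drive_tool(rows=[{"tx": 0, "ty": 0, "tz": 0, "ax": 0, "ay": 0, "az": 0, "claw": 3}, {"tx": 0, "ty": 0, "tz": 0, "ax": 0, "ay": 0, "az": 0, "claw": 3}, {"tx": 0, "ty": 0, "tz": 0, "ax": 0, "ay": 0, "az": 0, "claw": 3}, {"tx": 0, "ty": 0, "tz": 0, "ax": 0, "ay": 0, "az": 0, "claw": 3}, {"tx": 0, "ty": 0, "tz": 0, "ax": 0, "ay": 0, "az": 0, "claw": 3}, {"tx": 0, "ty": 0, "tz": 0, "ax": 0, "ay": 0, "az": 0, "claw": 3}, {"tx": 0, "ty": 0, "tz": 0, "ax": 0, "ay": 0, "az": 0, "claw": 3}, {"tx": 0, "ty": 0, "tz": 0, "ax": 0, "ay": 0, "az": 0, "claw": 3}, {"tx": 0, "ty": 0, "tz": 0, "ax": 0, "ay": 0, "az": 0, "claw": 3}])

```text
time_s: 24.97
tcp_pos: [0.4443, -0.2193, -0.0122]
ee_rot: [[0.995, 0.095, 0.0], [0.095, -0.995, -0.0], [0.0, 0.0, -1.0]]
wrist_force: [-0.1, -0.8, 2.6]
gripper_width: 0.567
gripper_force: 30.0
```

drive_tool(rows=[{"tx": 0, "ty": 0, "tz": -2.0, "ax": 0, "ay": 0, "az": 0, "claw": 3}, {"tx": 0, "ty": 0, "tz": -3.5, "ax": 0, "ay": 0, "az": 0, "claw": 3}, {"tx": 0, "ty": 0, "tz": -3.5, "ax": 0, "ay": 0, "az": 0, "claw": 3}, {"tx": 0, "ty": 0, "tz": -1.5, "ax": 0, "ay": 0, "az": 0.0712, "claw": 3}, {"tx": 0, "ty": 0, "tz": 0, "ax": 0, "ay": 0, "az": 0.0712, "claw": 3}])

```text
time_s: 25.38
tcp_pos: [0.4471, -0.2198, 0.0967]
ee_rot: [[0.999, -0.05, 0.009], [-0.05, -0.999, -0.002], [0.009, 0.002, -1.0]]
wrist_force: [-0.0, 0.6, -0.6]
gripper_width: 0.567
gripper_force: 30.0
```

drive_tool(rows=[{"tx": 3.04, "ty": -2.34, "tz": 0, "ax": 0, "ay": 0, "az": 0, "claw": 3}, {"tx": 3.04, "ty": -2.34, "tz": 0, "ax": 0, "ay": 0, "az": 0, "claw": 3}, {"tx": 3.04, "ty": -2.34, "tz": 0, "ax": 0, "ay": 0, "az": 0, "claw": 3}, {"tx": 3.04, "ty": -2.34, "tz": 0, "ax": 0, "ay": 0, "az": 0, "claw": 3}, {"tx": 3.04, "ty": -2.34, "tz": 0, "ax": 0, "ay": 0, "az": 0, "claw": 3}, {"tx": 3.04, "ty": -2.34, "tz": 0, "ax": 0, "ay": 0, "az": 0, "claw": 3}, {"tx": 0, "ty": 0, "tz": 0, "ax": 0, "ay": 0, "az": 0, "claw": 3}, {"tx": 0, "ty": 0, "tz": 0, "ax": 0, "ay": 0, "az": 0, "claw": 3}, {"tx": 0, "ty": 0, "tz": 0, "ax": 0, "ay": 0, "az": 0, "claw": 3}, {"tx": 0, "ty": 0, "tz": 0, "ax": 0, "ay": 0, "az": 0, "claw": 3}])

```text
time_s: 26.22
tcp_pos: [0.6318, -0.0882, 0.0921]
ee_rot: [[0.999, -0.048, -0.002], [-0.048, -0.999, 0.0], [-0.002, 0.0, -1.0]]
wrist_force: [-1.0, 0.2, -1.4]
gripper_width: 0.564
gripper_force: 30.0
```

```bash
sed -i 's/go(.633.*/go(.633,-.0874,.0408,-2.7)/' t.py; python3 t.py
```

```text
t 26.2167 tcp [ 0.6318 -0.0882  0.0921] yaw -2.77 tilt [-0.0016  0.    ] F [-1.   0.2 -1.4]
az rad -0.0012 then cm tx 0.12 ty -0.09 tz 5.13
slab x ext 234 [-0.0576 -0.0574 -0.0121 -0.0101]
```

drive_tool(rows=[{"tx": 0, "ty": -0.05, "tz": 2.0, "ax": 0, "ay": 0, "az": 0, "claw": 3}, {"tx": 0, "ty": 0, "tz": 1.3, "ax": 0, "ay": 0, "az": 0, "claw": 3}, {"tx": 0, "ty": 0, "tz": 0.8, "ax": 0, "ay": 0, "az": 0, "claw": 3}, {"tx": 0, "ty": 0, "tz": 0, "ax": 0, "ay": 0, "az": 0, "claw": 3}, {"tx": 0, "ty": 0, "tz": 0, "ax": 0, "ay": 0, "az": 0, "claw": 3}])

```text
time_s: 26.68
tcp_pos: [0.6328, -0.0877, 0.0517]
ee_rot: [[0.999, -0.048, -0.0], [-0.048, -0.999, -0.0], [-0.0, 0.0, -1.0]]
wrist_force: [0.4, 0.3, -0.0]
gripper_width: 0.569
gripper_force: 30.0
```

drive_tool(rows=[{"tx": 0, "ty": 0, "tz": 0.4, "ax": 0, "ay": 0, "az": 0, "claw": 3}, {"tx": 0, "ty": 0, "tz": 0.2, "ax": 0, "ay": 0, "az": 0, "claw": 3}, {"tx": 0, "ty": 0, "tz": 0, "ax": 0, "ay": 0, "az": 0, "claw": 3}])

```text
time_s: 26.93
tcp_pos: [0.633, -0.0871, 0.0456]
ee_rot: [[0.999, -0.048, 0.0], [-0.048, -0.999, 0.0], [0.0, -0.0, -1.0]]
wrist_force: [-0.6, -0.3, -0.9]
gripper_width: 0.571
gripper_force: 30.0
```

drive_tool(rows=[{"tx": -0.2, "ty": 0, "tz": 0.2, "ax": 0, "ay": 0, "az": 0, "claw": 3}, {"tx": -0.2, "ty": 0, "tz": 0.1, "ax": 0, "ay": 0, "az": 0, "claw": 3}, {"tx": -0.2, "ty": 0, "tz": 0, "ax": 0, "ay": 0, "az": 0, "claw": 3}, {"tx": 0, "ty": 0, "tz": 0, "ax": 0, "ay": 0, "az": 0, "claw": 3}])

```text
time_s: 27.27
tcp_pos: [0.6265, -0.0867, 0.0425]
ee_rot: [[0.999, -0.047, -0.001], [-0.047, -0.999, 0.0], [-0.001, -0.0, -1.0]]
wrist_force: [-0.7, 0.0, -0.1]
gripper_width: 0.565
gripper_force: 30.0
```

drive_tool(rows=[{"tx": -0.15, "ty": 0, "tz": 0, "ax": 0, "ay": 0, "az": 0, "claw": 3}, {"tx": 0, "ty": 0, "tz": 0, "ax": 0, "ay": 0, "az": 0, "claw": 3}])

```text
time_s: 27.43
tcp_pos: [0.6254, -0.0867, 0.0427]
ee_rot: [[0.999, -0.047, 0.0], [-0.047, -0.999, 0.0], [0.0, -0.0, -1.0]]
wrist_force: [-0.6, 0.3, -0.5]
gripper_width: 0.563
gripper_force: 30.0
```

drive_tool(rows=[{"tx": -0.15, "ty": 0, "tz": 0, "ax": 0, "ay": 0, "az": 0, "claw": 3}, {"tx": 0, "ty": 0, "tz": 0, "ax": 0, "ay": 0, "az": 0, "claw": 3}])

```text
time_s: 27.6
tcp_pos: [0.6241, -0.0866, 0.0427]
ee_rot: [[0.999, -0.047, 0.0], [-0.047, -0.999, 0.0], [0.0, -0.0, -1.0]]
wrist_force: [0.3, -0.6, -1.4]
gripper_width: 0.566
gripper_force: 30.0
```

drive_tool(rows=[{"tx": -0.1, "ty": 0.04, "tz": 0, "ax": 0, "ay": 0, "az": 0, "claw": 3}, {"tx": 0, "ty": 0, "tz": 0, "ax": 0, "ay": 0, "az": 0, "claw": 3}])

```text
time_s: 27.77
tcp_pos: [0.6241, -0.0868, 0.0429]
ee_rot: [[0.999, -0.047, 0.003], [-0.047, -0.999, 0.0], [0.003, -0.0, -1.0]]
wrist_force: [1.5, 0.3, -1.1]
gripper_width: 0.567
gripper_force: 30.0
```

drive_tool(rows=[{"tx": -0.1, "ty": 0, "tz": 0, "ax": 0, "ay": 0, "az": 0, "claw": 3}, {"tx": 0, "ty": 0, "tz": 0, "ax": 0, "ay": 0, "az": 0, "claw": 3}])

```text
time_s: 27.93
tcp_pos: [0.6241, -0.0868, 0.0433]
ee_rot: [[0.999, -0.047, 0.005], [-0.047, -0.999, 0.0], [0.005, -0.0, -1.0]]
wrist_force: [5.0, -0.4, -0.5]
gripper_width: 0.568
gripper_force: 30.0
```

drive_tool(rows=[{"tx": 0, "ty": 0, "tz": 0.15, "ax": 0, "ay": 0, "az": 0, "claw": 3}, {"tx": 0, "ty": 0, "tz": 0.12, "ax": 0, "ay": 0, "az": 0, "claw": 3}, {"tx": 0, "ty": 0, "tz": 0, "ax": 0, "ay": 0, "az": 0, "claw": 3}])

```text
time_s: 28.18
tcp_pos: [0.6241, -0.0869, 0.0408]
ee_rot: [[0.999, -0.046, 0.004], [-0.046, -0.999, -0.0], [0.004, 0.0, -1.0]]
wrist_force: [5.9, -0.1, 1.9]
gripper_width: 0.566
gripper_force: 30.0
```

drive_tool(rows=[{"tx": 0, "ty": 0, "tz": 0.05, "ax": 0, "ay": 0, "az": 0, "claw": 3}, {"tx": 0, "ty": 0, "tz": 0, "ax": 0, "ay": 0, "az": 0, "claw": 3}])

```text
time_s: 28.35
tcp_pos: [0.6241, -0.087, 0.0408]
ee_rot: [[0.999, -0.046, 0.004], [-0.046, -0.999, -0.0], [0.004, 0.0, -1.0]]
wrist_force: [5.5, 1.3, 4.8]
gripper_width: 0.572
gripper_force: 30.0
```

drive_tool(rows=[{"tx": 0, "ty": 0, "tz": 0, "ax": 0, "ay": 0, "az": 0, "claw": 6.4}, {"tx": 0, "ty": 0, "tz": 0, "ax": 0, "ay": 0, "az": 0, "claw": 6.4}, {"tx": 0, "ty": 0, "tz": 0, "ax": 0, "ay": 0, "az": 0, "claw": 6.4}, {"tx": 0, "ty": 0, "tz": -1.5, "ax": 0, "ay": 0, "az": 0, "claw": 6.4}, {"tx": 0, "ty": 0, "tz": -3, "ax": 0, "ay": 0, "az": 0, "claw": 6.4}, {"tx": 0, "ty": 0, "tz": -3, "ax": 0, "ay": 0, "az": 0, "claw": 6.4}, {"tx": -3.5, "ty": 0, "tz": -1, "ax": 0, "ay": 0, "az": 0, "claw": 6.4}, {"tx": -3.5, "ty": 0, "tz": 0, "ax": 0, "ay": 0, "az": 0, "claw": 6.4}, {"tx": -3.5, "ty": 0, "tz": 0, "ax": 0, "ay": 0, "az": 0, "claw": 6.4}, {"tx": -3.5, "ty": 0, "tz": 0, "ax": 0, "ay": 0, "az": 0, "claw": 6.4}])

```text
time_s: 29.18
tcp_pos: [0.4785, -0.0806, 0.1232]
ee_rot: [[0.999, -0.048, -0.005], [-0.048, -0.999, -0.0], [-0.005, 0.0, -1.0]]
wrist_force: [-0.3, 0.9, 0.4]
gripper_width: 0.737
gripper_force: 0.0
```

drive_tool(rows=[{"tx": -3.5, "ty": 0, "tz": 0, "ax": 0, "ay": 0, "az": 0, "claw": 6.4}, {"tx": 0, "ty": 0, "tz": 0, "ax": 0, "ay": 0, "az": 0, "claw": 6.4}, {"tx": 0, "ty": 0, "tz": 0, "ax": 0, "ay": 0, "az": 0, "claw": 6.4}])

```text
time_s: 29.43
tcp_pos: [0.444, -0.0791, 0.1239]
ee_rot: [[0.999, -0.047, -0.003], [-0.047, -0.999, -0.0], [-0.003, 0.0, -1.0]]
wrist_force: [0.7, 0.3, 0.3]
gripper_width: 0.734
gripper_force: 0.0
```

```bash
python3 pile.py timber .068; python3 -c "
from h import *
p,d=capture('scene');W=hgt('scene',d);m=(np.hypot(W[...,0]-.6224,W[...,1]+.0872)<.02);print('top z',np.percentile(W[...,2][m],[5,50,95]).round(4))
a=cv2.resize(p[170:290,260:440],None,fx=4,fy=4,interpolation=2);save('fin',a)"
```

```text
timber crate x -4.8 y_rel 1.8 size 99.5 47.4 yaw 2.2
top z [0.0652 0.0679 0.0707]
```

View pics/fin.png

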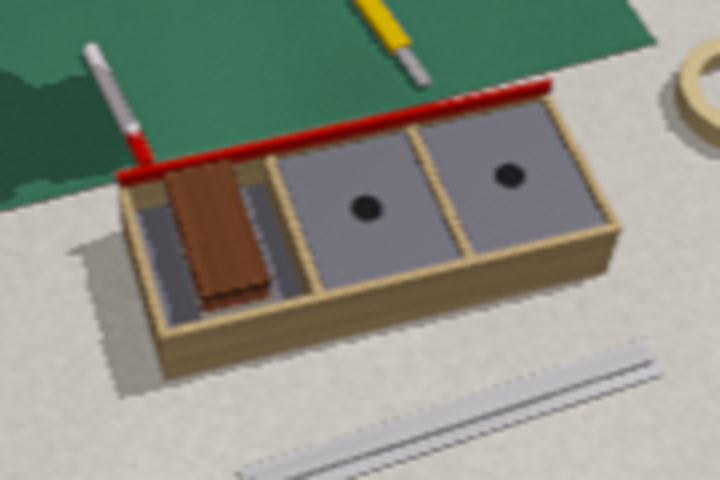

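The timber lies flat on top (measured top 68 mm), square and against the rail. I'll use the last view for a close check of the pile's flushness.

```bash
python3 -c "
from h import *
p,d=capture('scene');t,_=capture('top')
a=cv2.resize(p[205:255,293:343],(600,600),interpolation=2)[:,:400] if 0 else cv2.resize(p[207:257,295:341],(460,500),interpolation=0)
b=cv2.resize(t[148:192,308:342],(340,440),interpolation=0);b=cv2.copyMakeBorder(b,0,60,0,0,0)
save('cmp',np.clip(np.hstack([a,b]).astype(int)*1.5,0,255).astype(np.uint8))
c=camera_params('scene');K=np.array(c['intrinsics']);R=np.array(c['R']);T=np.array(c['t'])
A=np.radians(-2.7);ex=np.array([np.cos(A),np.sin(A)]);ey=np.array([-ex[1],ex[0]])
for yy in(.026,-.024):
  for z in(.068,.056,.044,.032):
    w=np.r_[np.array([.6294,-.0875])+.048*ex+yy*ey,z];q=K@(R@w+T);q=q[:2]/q[2];print(yy,z,((q-[295,207])*10+5).round())
"
```

```text
0.026 0.068 [325. 330.]
0.026 0.056 [324. 353.]
0.026 0.044 [323. 376.]
0.026 0.032 [322. 399.]
-0.024 0.068 [151. 370.]
-0.024 0.056 [151. 393.]
-0.024 0.044 [152. 416.]
-0.024 0.032 [153. 439.]
```

View pics/cmp.png

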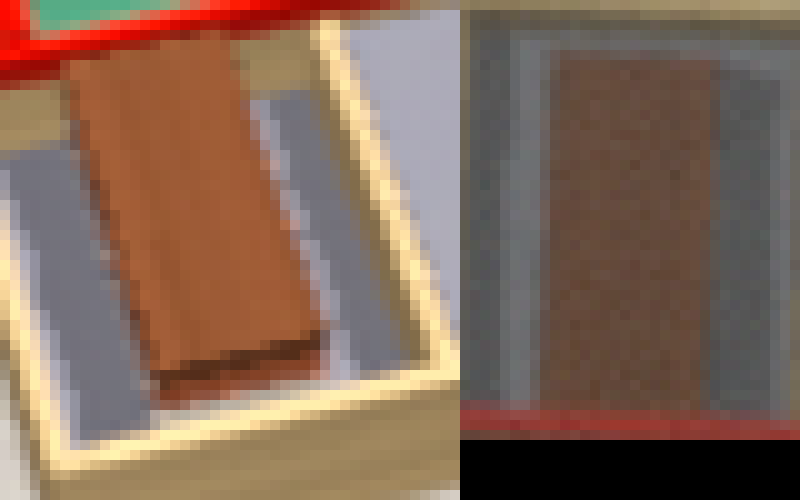

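The timber's front edge matches a snug fit: predicted (325,330)/(151,370), seen at about the same. The marble's white face may start slightly early, so I'll measure that boundary numerically.

```bash
cat > prof.py <<'E'
from h import *
im=np.mean([capture('scene')[0].astype(float) for _ in range(4)],0).astype(np.float32)
c=camera_params('scene');K=np.array(c['intrinsics']);R=np.array(c['R']);T=np.array(c['t'])
A=np.radians(-2.7);ex=np.array([np.cos(A),np.sin(A)]);ey=np.array([-ex[1],ex[0]])
zs=np.arange(.084,.020,-.002)
def prof(ys):
    pr=[]
    for y in ys:
        q=np.array([K@(R@np.r_[np.array([.6294,-.0875])+.048*ex+y*ey,z]+T) for z in zs]);q=(q[:,:2]/q[:,2:]).astype(np.float32)
        pr.append(cv2.remap(im,q[:,0].reshape(-1,1),q[:,1].reshape(-1,1),cv2.INTER_LINEAR)[:,0])
    return np.mean(pr,0)
for ys in(np.linspace(-.018,-.002,9),np.linspace(.004,.020,9)):
    print([(round(z*1000),*v.round().astype(int).tolist()) for z,v in zip(zs,prof(ys))])
E
python3 prof.py
```

```text
[(84, 104, 60, 35), (82, 104, 60, 35), (80, 104, 60, 35), (78, 104, 60, 35), (76, 104, 60, 35), (74, 104, 60, 35), (72, 103, 60, 35), (70, 99, 57, 33), (68, 90, 52, 30), (66, 77, 44, 25), (64, 66, 37, 21), (62, 60, 33, 19), (60, 63, 34, 20), (58, 70, 37, 21), (56, 78, 41, 24), (54, 85, 44, 26), (52, 89, 47, 29), (50, 93, 52, 36), (48, 98, 62, 48), (46, 105, 75, 63), (44, 112, 92, 82), (42, 120, 108, 98), (40, 129, 120, 108), (38, 142, 130, 113), (36, 156, 141, 116), (34, 169, 151, 117), (32, 179, 157, 117), (30, 181, 158, 115), (28, 173, 150, 108), (26, 160, 138, 98), (24, 143, 122, 86), (22, 125, 106, 74)]
[(84, 106, 62, 37), (82, 106, 62, 37), (80, 106, 62, 37), (78, 107, 62, 37), (76, 107, 62, 37), (74, 107, 62, 37), (72, 106, 61, 36), (70, 103, 59, 35), (68, 93, 54, 31), (66, 78, 45, 26), (64, 65, 36, 21), (62, 60, 33, 19), (60, 62, 34, 20), (58, 69, 36, 21), (56, 77, 40, 23), (54, 84, 44, 26), (52, 89, 47, 30), (50, 92, 52, 37), (48, 95, 60, 47), (46, 103, 75, 63), (44, 111, 91, 81), (42, 118, 105, 95), (40, 127, 116, 104), (38, 138, 127, 109), (36, 153, 138, 113), (34, 168, 149, 115), (32, 179, 156, 116), (30, 179, 156, 113), (28, 173, 150, 108), (26, 160, 138, 98), (24, 141, 120, 85), (22, 122, 103, 72)]
```

Boundaries come out at apparent heights 67, 56.5 and 45 mm, against 68, 56 and 44 for a flush pile. The ends are flush within about 1 mm and square on both halves, so I'm handing in.

```bash
python3 -c "
from h import *
print(finish_job())"
```

```text
the job is handed in; nothing more can be done
None
```

The right bay was the empty one: its floor is pushed fully down, and marble, terracotta and timber are piled flat in it, flush to about 1 mm and snug against the red rail; the job is handed in at about 30 s, with no verdict returned.

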